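Load the test-tile drying rail and set the fan timer

TASK

Reload the drying rail: lift the white caddy of dry tiles off the cleat and stand it upright in the middle of the plywood board, and hang every dark blue caddy of wet tiles on the cleat (tilting the rear strip over it makes this easier), each dropped fully home so that it is locked with its back flat to the rail. Once all that is done, turn the fan timer's knob anticlockwise back to its end stop and from there three clicks clockwise. Leave the other things on the table alone.

Things in the scene. Friction and masses are not known exactly. Their poses are not given: they have to be found in the camera images.
- rail: fixed open drying rail. Origin: on the table under the middle of the cleat board's front face; +x to its rear, caddies hang on the -x side; z up. Board 420 mm long in y, front face x = 0, z 120 to 165 mm, 8 mm thick at the top edge; its rear slopes down and back, 30 deg off vertical, to z 137. Posts (to z 165) at y = +-222. Rubber strip 1 mm proud of the front at z 119 to 129
- cleat (a point): middle of the cleat's top edge, 165 mm above the table, 4 mm behind the front face; axes as the rail's. Nothing stands above the edge. Room for three caddies side by side, centres 130 mm apart, all within 150 mm of the middle
- dry: white caddy, terracotta tiles; starts hung on the cleat. All caddies alike: box 76 deep (x), 104 wide (y), 60 mm high, 0.3 to 0.6 kg; origin: centre of underside, +x to its rear, z up. Handle: upright plate in the middle, 10 mm thick (x), 54 wide (y), free from z 60 (rim) to 102 mm, topped by a flange 22 mm thick (x), z 102 to 110: grip the plate from above across x, under the flange
- wet_a: dark blue caddy, grey wet tiles, one of three (may be absent); starts on the table, strip roughly away from the robot. Shape as the white one. Rear strip, 90 mm wide: a ledge with flat underside at z 52, from the rear wall (x 38) 11 mm back, then a 5 mm plate slanting down and back, 30 deg off vertical, to z 27, x 68: a hook open downwards, 11 mm wide at the roof, 25 at the mouth
- wet_b: dark blue caddy, grey wet tiles, one of three (may be absent); starts on the table, strip roughly away from the robot. Shape as the white one. Rear strip as on wet_a. Hung and locked, its origin is about 113 mm above the table and its axes are along the rail's
- wet_c: dark blue caddy, grey wet tiles, one of three (may be absent); starts on the table, strip roughly away from the robot. Shape as the white one. Rear strip as on wet_a. All tiles are fixed in their caddies
- wet_a_seat (a point): middle of the roof of that caddy's rear hook: 43.5 mm behind its origin, 52 mm up. When locked it lies on the cleat's top edge
- wet_b_seat (a point): middle of the roof of that caddy's rear hook: 43.5 mm behind its origin, 52 mm up. When locked it lies on the cleat's top edge
- wet_c_seat (a point): middle of the roof of that caddy's rear hook: 43.5 mm behind its origin, 52 mm up. When locked it lies on the cleat's top edge
- board: plain plywood ware board, fixed to the table, 130 x 140 x 12 mm; origin at the centre of its underside, so its top is 12 mm above the origin
- timer_box: green fan-timer box, fixed, 110 x 110 x 60 mm, origin at the centre of its underside; a red mark on top on its -x side shows the stop, and nine black marks follow it clockwise at 30 degrees
- timer (a joint): angle of the timer's black knob on top of the box: 0 at its anticlockwise end stop (white pointer at the red mark, grip bar along the box's x), growing as it is turned clockwise seen from above; a click (detent) every 30 degrees (0.524 rad), clicks 0 to 9. It takes about 0.06 N m to leave a click, then snaps to the next, resting within 0.1 rad of a click
- timer_grip (a point): on the knob's axis, at the height to grip, 92 mm above the table. The grip bar is 58 mm long (box's x when the knob is at 0; it turns with the knob), 15 mm thick, and spans 69 to 106 mm above the table over a 62 mm skirt
- sponge: bystander, leave alone: yellow sponge-shaped block 60 x 90 x 30 mm under the rail
- rib: bystander, leave alone: flat wooden rib 50 x 110 x 7 mm under the rail
- bowl: bystander, leave alone: grey-green bowl, 110 mm wide, 60 mm high
- cup: bystander, leave alone: blue cup 76 mm wide, 85 mm high
- glaze_jar: bystander, leave alone: amber jar 80 mm wide, 100 mm high, at the rail's left end
- slip_jar: bystander, leave alone: white jar with a green cap, 72 mm wide, 90 mm high, beside the rail

How it is judged:
On the way, in this order (a step that is already met when the one before it is completed fails the run):
1. the white caddy stands on the board and every blue caddy hangs locked on the cleat (horizontal distance between dry and board below 0.035 m and z of dry in the frame of board between 0.008 and 0.017 m and angle between dry's own z axis and vertical below 0.08 rad and linear speed of each of dry, wet_a, wet_b, wet_c below 0.03 m/s and x of wet_a_seat in the frame of cleat between -0.008 and 0.008 m and z of wet_a_seat in the frame of cleat between -0.005 and 0.005 m and y of wet_a_seat in the frame of cleat between -0.16 and 0.16 m and angle between each of wet_a, wet_b, wet_c's own z axis and vertical below 0.12 rad and x of wet_b_seat in the frame of cleat between -0.008 and 0.008 m and z of wet_b_seat in the frame of cleat between -0.005 and 0.005 m and y of wet_b_seat in the frame of cleat between -0.16 and 0.16 m and x of wet_c_seat in the frame of cleat between -0.008 and 0.008 m and z of wet_c_seat in the frame of cleat between -0.005 and 0.005 m and y of wet_c_seat in the frame of cleat between -0.16 and 0.16 m), for 0.2 s.
2. the timer knob is back at its end stop (value of joint timer below 0.15 rad), for 0.1 s.
3. the timer knob is three clicks from the stop (value of joint timer between 1.371 and 1.771 rad), for 0.2 s.
At the end, for the whole second after the job is handed in: White caddy upright at rest on the board, centred within 35 mm; each blue caddy at rest on the cleat, hook roof within 5 mm of its top edge in height and 8 mm in depth, within 160 mm of the rail's middle, upright within 0.12 rad; timer at click three (1.571 rad) within 0.2 rad (all of step 1 and all of step 3); the robot touches nothing.
It fails at once if a bystander (sponge, rib, bowl, cup, jars) is moved more than 40 mm (distance of any of sponge, rib, bowl, cup, glaze_jar, slip_jar from where it was at the start of the episode above 0.04 m).
Of wet_a, wet_b, wet_c only 2 to 3 are there at a start; the rules pass over those that are not, and their reading is None.
At some moment in a run one of wet_a, wet_b, wet_c may be knocked a few centimetres aside while the robot is not near it.
Once in a run the grip may slacken for a moment while it holds something.
It also fails if it takes over 210 s, if anything falls off the work surface, if the arm or the gripper's body presses on something with over 40 N, if the wrist force passes 120 N, or if a joint passes its speed limit or range.

ROBOT

A 7-joint arm with a two-finger parallel gripper is mounted at the origin on the work surface. World frame = base frame: x ahead of the robot, y to its left, z up, the work surface at z = 0. Lengths are in m, angles in rad, forces in N, time in s.
With the tool pointing down it reaches from about 0.425 to 0.95 m from the base axis. Payload 4.7 kg.
Tool frame: the origin (TCP) lies at the very end of the fingers, on their centre line; the grasp point (between the pads) lies 19 mm behind it (arm.tcp_to_grasp is the z of the grasp point in the tool frame, in m); z points along the fingers, y is the direction in which the jaws open and shut (so a half turn about z gives the same grasp; the last joint's range is limited). The gripper opens to 87 mm and grips with 3 to 60 N. Pads are 19 mm wide; open, the fingers measure 117 mm over their backs; the gripper's body (75 mm by 190 mm) begins 51 mm behind the grasp point.
Start: joints at [-1.3, 0.469, -0.049, 1.532, 0.024, 1.141, -0.082], TCP at [0.199, 0.645, 0.223] pointing down, gripper open.
Joint ranges: [-2.59, 2.59], [-0.33, 1.99], [-1.39, 1.29], [0.1, 2.45], [-1.04, 4.18], [0.21, 1.99], [-2.66, 2.66]. Speed limits (rad/s): [2.57, 2.57, 3.14, 3.14, 3.14, 3.14, 3.14].

INTERFACE

Orientations are given as a unit quaternion [w, x, y, z].
In Python, from cell import arm, snapshot, workorder gives the robot as it stands.
- The arm moves only by the tool play_rows, never from a script. Its argument "rows" is a list of rows, each a list of 4 numbers: the shift along the tool's x, y, z in m, then the turn about the tool's z in rad. A call has 1 to 5 rows; each row shifts and turns the commanded pose from where the row before left it, along the tool's axes as they then stand; what a row does not reach is not made up. A row lasts 1/8 s, in which the tool goes at most 62.5 mm and 10.7 degrees, less where a joint would pass 70% of its speed; a pose out of reach is approached as far as the arm can. A call with a gripper value outside its range is refused whole. "grip" is the finger opening in m, from 0 to 0.087, set as the call begins (left out, the last holds). The fingers move at their own pace and stop on an object; "newtons" is the grip in N (left out, the last holds). Time passes only in rows, so rows that do not move let the fingers close. It gives the time, the measured TCP pose, the force and the opening at its end, in the units of the state.
- arm.observe(): the state, without advancing time (a new reading comes with each control period).
- snapshot(name): name is "scene" or "top" or "wrist"; returns a dict with "image" (400x640x3 uint8, blue, green, red), "camera_matrix" (3x3 intrinsics, pixels), "R" (3x3) and "t" (3): a world point X has camera coordinates R X + t. Camera axes: x right, y down, z forward; pixel columns grow to the right and rows downward; lengths in m; the calibration is good to about 2 mm. A picture is of the moment at which its call begins. There is no depth.
- workorder.close_job(): hands the job in, once; it reports no verdict.
The state is a dict: "time": time; "q": joint angles; "qvel": joint speeds; "effort": joint torques, N m; "tcp_pos": TCP position; "orientation": TCP orientation; "wrist_force": force on the tool from outside, world axes, zero at the start; "torque": the same for the moment, N m; "gripper_width": finger opening in m.
Only numpy, scipy, OpenCV 4.12 (cv2) and the standard library are available. Lean on these libraries where they do the work, as an engineer would, in place of code of your own. Each camera call takes 0.05 s, during which the arm holds its last target.

## Working session

There is one attempt and no reset: what is moved stays moved. The work goes in short steps, Python scripts to look and compute and a tool call to move; the robot and the scene stay as the last step left them, time stands still between calls to the robot, and variables do not carry over. Pictures are saved under pics/ and viewed, and the job is handed in when it is done.

Besides the shell and the picture viewer there is one more tool, called after "Request:" as name([rows], argument=value, ...), one row to a line, values as JSON. play_rows: Moves the arm, as the interface text tells. Its arguments: {"type":"object","properties":{"rows":{"type":"array","items":{"type":"array","items":{"type":"number"}}},"grip":{"type":"number"},"newtons":{"type":"number"}},"required":["rows"]}

```bash
ls; mkdir -p pics
cat > h.py <<'E'
import numpy as np, cv2
from cell import arm, snapshot, workorder
def snap(n,f):
    s=snapshot(n); cv2.imwrite('pics/'+f+'.png',s['image']); np.savez('pics/'+f+'.npz',**{k:np.array(v) for k,v in s.items()}); return s
def ld(f): return dict(np.load('pics/'+f+'.npz'))
def ray(s,u,v,z):
    K=s['camera_matrix'];R=np.array(s['R']);t=np.array(s['t'])
    d=R.T@np.linalg.inv(K)@np.array([u,v,1.]); c=-R.T@t
    return c+d*(z-c[2])/d[2]
def proj(s,X):
    p=np.array(s['camera_matrix'])@(np.array(s['R'])@np.array(X)+np.array(s['t'])); return p[:2]/p[2]
E
python3 - <<'E'
from h import *
for n in ['scene','top','wrist']:
    s=snap(n,n+'0'); print(n,-np.array(s['R']).T@s['t'])
print(arm.observe(), arm.tcp_to_grasp)
E
```

```text
pics
scene [ 1.58790347 -0.78873423  1.10487708]
top [ 0.43318811 -0.01438092  1.4123309 ]
wrist [0.12122861 0.66835596 0.38464458]
{'time': 0.15, 'q': array([-1.29992608,  0.46929665, -0.04859125,  1.53338375,  0.0241031 ,
        1.14101138, -0.08230648]), 'qvel': array([ 9.65554510e-04, -2.27916574e-03,  5.65657344e-05, -5.83433738e-03,
        3.93909352e-05,  3.43823770e-03, -1.16462825e-03]), 'effort': array([ 9.16934696e-04, -5.08428741e+01, -8.09016195e-02, -2.36416930e+01,
       -6.13890798e-02,  3.57423874e-02,  1.20902187e-04]), 'tcp_pos': array([0.19918189, 0.64447645, 0.22172836]), 'orientation': array([-8.76957096e-05,  1.49316420e-01,  9.88789176e-01, -7.51714173e-04]), 'wrist_force': array([-0.47695834, -0.42671509,  0.13236709]), 'torque': array([-0.03453409,  0.03688784, -0.01442933]), 'gripper_width': 0.08729125005825597} -0.0187
```

View pics/scene0.png

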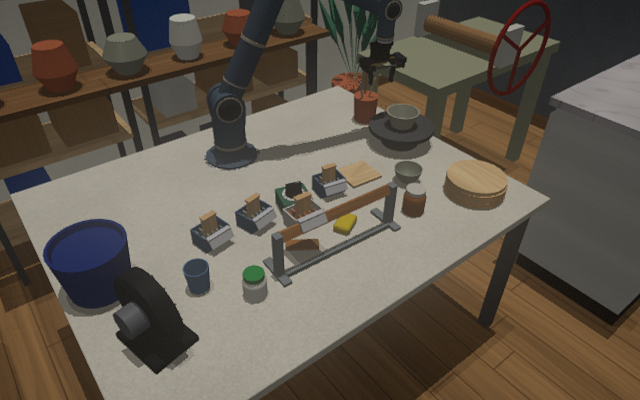

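View pics/top0.png

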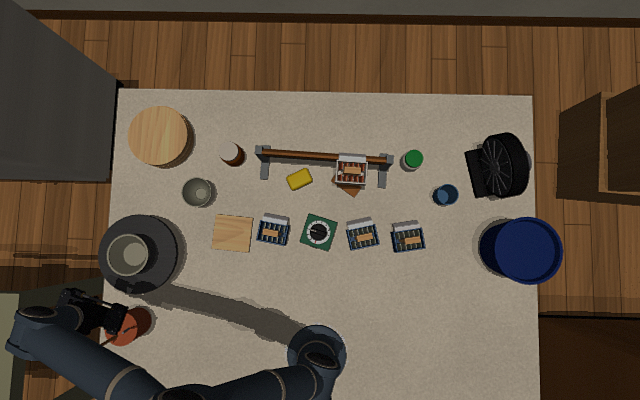

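View pics/wrist0.png

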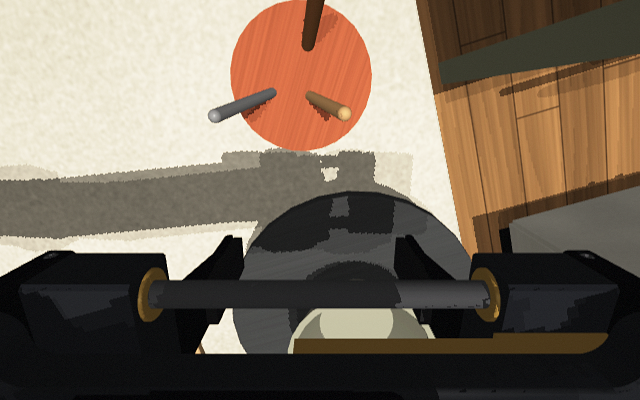

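The top view shows three blue caddies (273,230), (362,235) and (408,238). The white caddy is at (350,170) on the rail, the board at (232,233) and the timer at (319,231). I'll zoom in.

Run:
```python
from h import *
s=ld('top0'); im=s['image']
cv2.imwrite('pics/z1.png',cv2.resize(im[135:265,205:435],None,fx=3.47,fy=3.47,interpolation=cv2.INTER_CUBIC))
for n,u,v,z in [('railL',255,150,.165),('railR',393,158,.165),('board',232,233,.012),('timer',318,232,.1)]:
    print(n,ray(s,u,v,z).round(3))
s=ld('scene0'); im=s['image']
cv2.imwrite('pics/z2.png',cv2.resize(im[140:310,170:440],None,fx=2.9,fy=2.9,interpolation=cv2.INTER_CUBIC))
```

```text
railL [0.712 0.222 0.165]
railR [ 0.695 -0.241  0.165]
board [0.432 0.324 0.012]
timer [0.443 0.004 0.1  ]
```

View pics/z1.png

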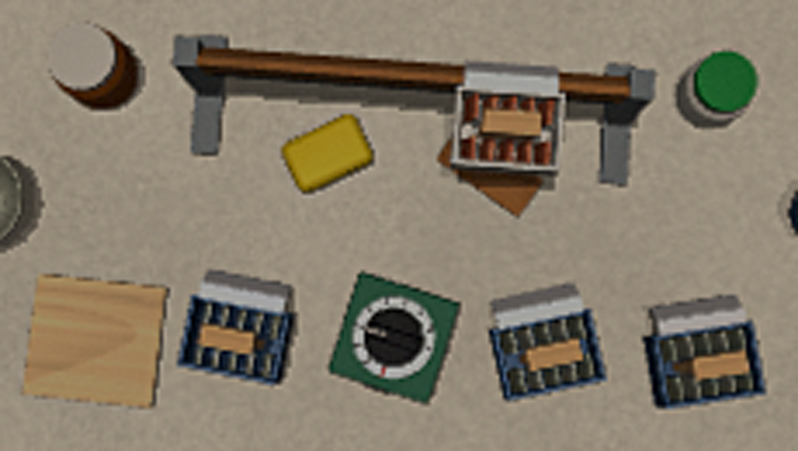

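View pics/z2.png

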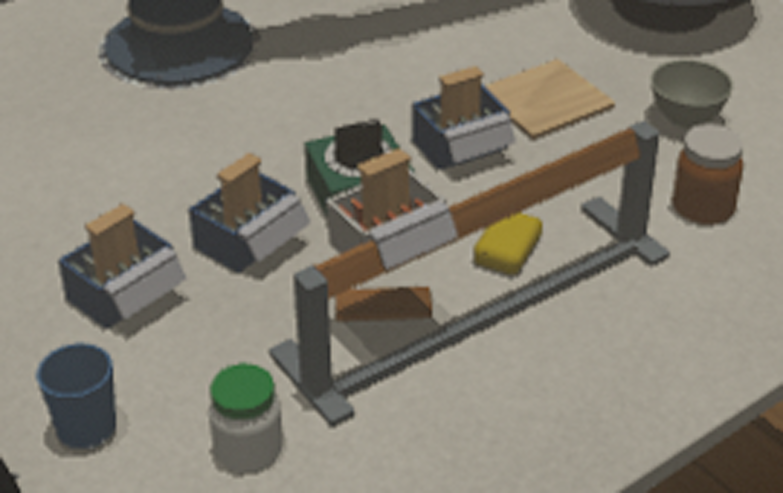

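```bash
cat >> h.py <<'E'
def yawy(o=None):
    o=o or arm.observe(); w,x,y,z=o['orientation']
    # tool y axis in world
    return np.arctan2(1-2*(x*x+z*z), 2*(x*y-w*z))
def go(target,yaw=None,n=5,o=None,p0=None):
    """rows to reach target TCP xyz, with tool-y heading yaw(rad)"""
    o=o or arm.observe(); p=np.array(p0 if p0 is not None else o['tcp_pos']); a=yawy(o); yaw=a if yaw is None else yaw
    da=(yaw-a+np.pi)%(2*np.pi)-np.pi; D=np.array(target)-p; rows=[]
    for k in range(n):
        b=a+da*k/n; ty=np.array([np.cos(b),np.sin(b),0]); tx=np.array([-ty[1],ty[0],0])  # z down: x = y cross z
        tx=np.cross(ty,[0,0,-1]); d=D/n
        rows.append([round(float(d@tx),4),round(float(d@ty),4),round(float(-d[2]),4),round(float(-da/n),4)])
    print('rows',rows,'step mm',np.linalg.norm(D)/n*1e3,'deg/row',np.degrees(da)/n)
E
python3 - <<'E'
from h import *
s=ld('top0'); hsv=cv2.cvtColor(s['image'],cv2.COLOR_BGR2HSV)
z=hsv[135:265,205:435]
for u,v in [(272,233),(353,170),(364,238),(413,240)]: print(u,v,hsv[v,u])
m=((hsv[...,0]>8)&(hsv[...,0]<18)&(hsv[...,1]>80)&(hsv[...,2]>150)).astype('uint8'); m[:135]=0;m[265:]=0;m[:,:205]=0;m[:,435:]=0
n,l,st,c=cv2.connectedComponentsWithStats(m)
for i in range(1,n):
    if st[i,4]>15:
        cn,_=cv2.findContours((l==i).astype('uint8'),0,1); r=cv2.minAreaRect(cn[0]); 
        zz=.223 if c[i][1]<190 else (.012 if c[i][0]<255 else .11)
        print(c[i].round(1),st[i,4],r[1],r[2],ray(s,*c[i],zz).round(3))
w=ld('wrist0'); print(w['R'][2], w['camera_matrix'])
E
```

```text
272 233 [ 15 135 161]
353 170 [ 16 135 159]
364 238 [ 15 134 160]
413 240 [ 15 136 158]
[352.1 169.8] 89 (16.03058624267578, 5.771010875701904) 4.085616588592529 [ 0.642 -0.102  0.223]
[232.7 230.3] 713 (36.0941047668457, 29.520265579223633) 7.125016689300537 [0.442 0.322 0.012]
[269.9 232.4] 75 (14.31647777557373, 5.295135498046875) 11.309932708740234 [0.438 0.169 0.11 ]
[364.4 236.9] 81 (5.517600059509277, 14.876566886901855) 77.90524291992188 [ 0.431 -0.156  0.11 ]
[412.3 240.1] 75 (5.656854629516602, 14.8492431640625) 81.8698959350586 [ 0.424 -0.319  0.11 ]
[214.7 242.5] 25 (4.0, 8.0) 90.0 [0.395 0.386 0.012]
[ 0.2817446  -0.08803918 -0.95544183] [[311.94802537   0.         318.55008793]
 [  0.         311.94802537 199.9449978 ]
 [  0.           0.           1.        ]]
```

Run:
```python
from h import *
go([.63,-.09,.38],0.0,n=20)
```

```text
rows [[-0.0314, -0.0287, -0.0079, 0.0636], [-0.0332, -0.0267, -0.0079, 0.0636], [-0.0348, -0.0245, -0.0079, 0.0636], [-0.0363, -0.0223, -0.0079, 0.0636], [-0.0376, -0.0199, -0.0079, 0.0636], [-0.0388, -0.0175, -0.0079, 0.0636], [-0.0399, -0.015, -0.0079, 0.0636], [-0.0407, -0.0124, -0.0079, 0.0636], [-0.0414, -0.0098, -0.0079, 0.0636], [-0.042, -0.0071, -0.0079, 0.0636], [-0.0423, -0.0045, -0.0079, 0.0636], [-0.0425, -0.0018, -0.0079, 0.0636], [-0.0426, 0.0009, -0.0079, 0.0636], [-0.0424, 0.0036, -0.0079, 0.0636], [-0.0421, 0.0063, -0.0079, 0.0636], [-0.0416, 0.009, -0.0079, 0.0636], [-0.041, 0.0116, -0.0079, 0.0636], [-0.0401, 0.0142, -0.0079, 0.0636], [-0.0392, 0.0167, -0.0079, 0.0636], [-0.038, 0.0192, -0.0079, 0.0636]] step mm 43.30443994453439 deg/row -3.64126822412698
```

Request:
play_rows([
  [0, 0, -0.04, 0],
  [-0.033, -0.027, -0.04, 0.064],
  [-0.035, -0.025, -0.03, 0.064],
  [-0.036, -0.022, -0.02, 0.064],
  [-0.038, -0.02, -0.01, 0.064],
])

```text
time: 0.78
tcp_pos: [0.2952, 0.502, 0.3638]
orientation: [0.0, 0.275, 0.961, 0.001]
wrist_force: [0.5, 0.9, -0.5]
gripper_width: 0.087
```

Request:
play_rows([
  [-0.039, -0.018, -0.01, 0.064],
  [-0.04, -0.015, 0, 0.064],
  [-0.041, -0.012, 0, 0.064],
  [-0.041, -0.01, 0, 0.064],
  [-0.042, -0.007, 0, 0.064],
])

```text
time: 1.4
tcp_pos: [0.4136, 0.3246, 0.3724]
orientation: [-0.0, 0.425, 0.905, -0.0]
wrist_force: [1.0, -0.3, 0.5]
gripper_width: 0.087
```

Request:
play_rows([
  [-0.042, -0.004, 0, 0.064],
  [-0.0425, -0.002, 0, 0.064],
  [-0.0425, 0.001, 0, 0.064],
  [-0.042, 0.004, 0, 0.064],
  [-0.042, 0.006, 0, 0.064],
])

```text
time: 2.02
tcp_pos: [0.5315, 0.1489, 0.3723]
orientation: [-0.0, 0.564, 0.826, -0.0]
wrist_force: [-0.8, 0.3, -1.0]
gripper_width: 0.0868
```

Request:
play_rows([
  [-0.042, 0.009, 0, 0.064],
  [-0.041, 0.012, 0, 0.064],
  [-0.04, 0.014, 0, 0.064],
  [-0.039, 0.017, 0, 0.064],
  [-0.038, 0.019, 0, 0.064],
])

```text
time: 2.65
tcp_pos: [0.6499, -0.0281, 0.3722]
orientation: [-0.0, 0.688, 0.726, -0.0]
wrist_force: [0.2, -0.1, 0.3]
gripper_width: 0.0873
```

Run:
```python
from h import *
snap('wrist','w1'); o=arm.observe(); print(o['tcp_pos'],yawy(o),o['q'].round(2),o['time'])
go([.63,-.09,.38],0.0,n=2,o=o)
```

```text
[ 0.65148181 -0.03501946  0.37165424] 0.043984419772010015 [-0.4   0.38  0.56  1.4  -0.19  1.42  0.2 ] 2.7
rows [[-0.027, -0.0119, -0.0042, 0.022], [-0.0272, -0.0113, -0.0042, 0.022]] step mm 29.807633720549934 deg/row -1.2600608086339737
```

View pics/w1.png

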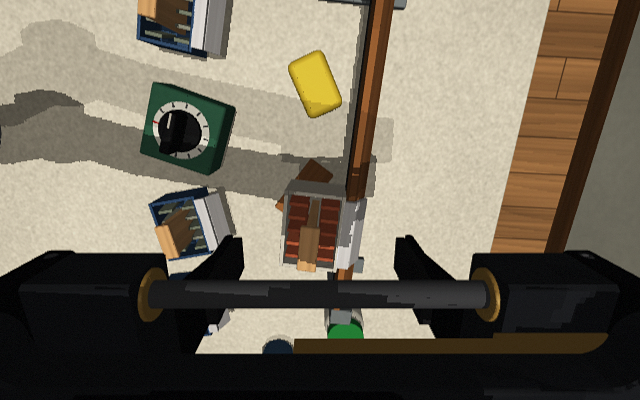

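Run:
```python
from h import *
s=ld('w1'); im=s['image']
a=cv2.resize(im[0:290,270:420],None,fx=2,fy=2,interpolation=cv2.INTER_CUBIC)
b=cv2.resize(im[60:280,130:270],None,fx=2.5,fy=2.5,interpolation=cv2.INTER_CUBIC)
cv2.imwrite('pics/z3.png',np.hstack([a,np.pad(b,((0,a.shape[0]-b.shape[0]),(0,0),(0,0)))]))
```

```text
(no output)
```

View pics/z3.png

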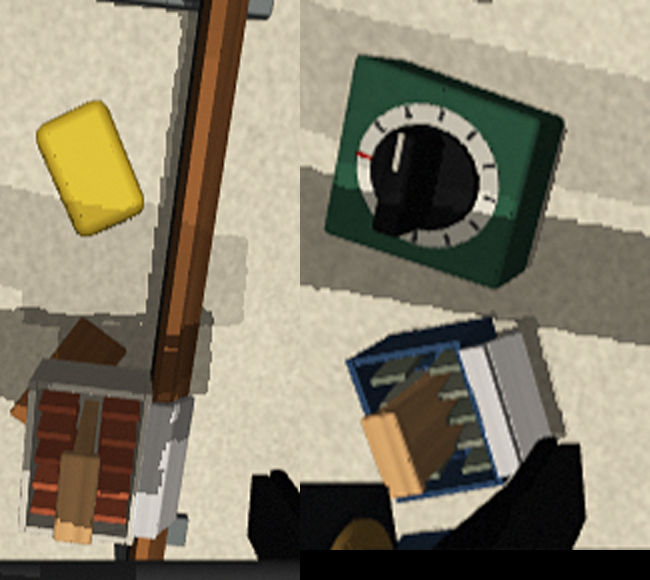

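Run:
```python
from h import *
s=ld('w1'); im=s['image']
for v in [20,60,100,140,170]: print(v,[(u,int(im[v,u,2])) for u in range(345,402)][::1] if v==60 else '', )
L=[];Rr=[]
for v in range(10,180,5):
    r=im[v,:,2].astype(int); h=cv2.cvtColor(im[v:v+1],cv2.COLOR_BGR2HSV)[0]
    br=[u for u in range(335,405) if h[u,1]>120 and 5<h[u,0]<20]
    L.append((v,br[0],br[-1]))
print(L)
```

```text
20 
60 [(345, 222), (346, 218), (347, 210), (348, 204), (349, 201), (350, 205), (351, 208), (352, 207), (353, 208), (354, 213), (355, 118), (356, 120), (357, 101), (358, 82), (359, 78), (360, 81), (361, 90), (362, 17), (363, 19), (364, 44), (365, 46), (366, 41), (367, 52), (368, 160), (369, 156), (370, 154), (371, 153), (372, 155), (373, 152), (374, 160), (375, 104), (376, 82), (377, 82), (378, 86), (379, 82), (380, 87), (381, 82), (382, 87), (383, 78), (384, 67), (385, 173), (386, 216), (387, 213), (388, 213), (389, 211), (390, 208), (391, 207), (392, 210), (393, 214), (394, 215), (395, 215), (396, 218), (397, 218), (398, 215), (399, 212), (400, 213), (401, 213)]
100 
140 
170 
[(10, 371, 392), (15, 370, 391), (20, 369, 390), (25, 369, 390), (30, 368, 389), (35, 367, 388), (40, 366, 387), (45, 366, 387), (50, 365, 386), (55, 365, 385), (60, 364, 384), (65, 363, 383), (70, 363, 383), (75, 362, 382), (80, 361, 381), (85, 361, 380), (90, 360, 380), (95, 359, 379), (100, 359, 378), (105, 358, 377), (110, 357, 377), (115, 356, 376), (120, 356, 375), (125, 355, 374), (130, 354, 373), (135, 354, 373), (140, 353, 372), (145, 352, 371), (150, 352, 370), (155, 351, 370), (160, 350, 369), (165, 350, 368), (170, 349, 367), (175, 348, 367)]
```

```bash
cat >> h.py <<'E'
def railfit(s,v0,v1,u0,u1,vert=True):
    F=[];B=[]
    im=s['image'][...,2].astype(float)
    for v in range(v0,v1,2):
        r=im[v]; h=cv2.cvtColor(s['image'][v:v+1],cv2.COLOR_BGR2HSV)[0]
        us=[u for u in range(u0,u1) if h[u,1]>120 and 5<h[u,0]<20]
        if not us: continue
        seg=r[us[0]:us[-1]+1]; d=np.diff(seg); i=int(np.argmax(d)); j=i+1+int(np.argmin(d[i+1:len(d)-1]))
        F.append(ray(s,us[0]+i+.5,v,.165)); B.append(ray(s,us[0]+j+.5,v,.165))
    F=np.array(F);B=np.array(B)
    def fit(P):
        p=np.polyfit(P[:,1],P[:,0],1)
        for _ in range(3):
            e=abs(P[:,0]-np.polyval(p,P[:,1])); k=e<max(.0015,1.5*np.median(e)); p=np.polyfit(P[k,1],P[k,0],1)
        return p,e.mean()
    return fit(F),fit(B),F
def flange(s,z,roi):
    hsv=cv2.cvtColor(s['image'],cv2.COLOR_BGR2HSV)
    m=((hsv[...,0]>8)&(hsv[...,0]<22)&(hsv[...,1]>60)&(hsv[...,2]>175)).astype('uint8')
    k=np.zeros_like(m); k[roi[1]:roi[3],roi[0]:roi[2]]=1; m=m*k
    n,l,st,c=cv2.connectedComponentsWithStats(m); i=1+np.argmax(st[1:,4])
    cn,_=cv2.findContours((l==i).astype('uint8'),0,1); cn=max(cn,key=cv2.contourArea)
    P=np.array([ray(s,p[0][0],p[0][1],z)[:2] for p in cn]); r=cv2.minAreaRect((P*1000).astype('float32'))
    b=cv2.boxPoints(r); return c[i],st[i],r,b
E
python3 - <<'E'
from h import *
s=ld('w1')
print(railfit(s,10,180,340,400)[:2])
hsv=cv2.cvtColor(s['image'],cv2.COLOR_BGR2HSV)
print(hsv[265,306],hsv[240,308])
print(flange(s,.223,(285,220,345,280)))
print(flange(s,.11,(140,200,210,272)))
E
```

```text
((array([0.05114583, 0.69072805]), np.float64(0.000391796361967369)), (array([0.05065553, 0.69879977]), np.float64(0.00028290670797927756)))
[ 17 127 215] [ 15 137 123]
(array([305.49411765, 266.37058824]), array([297, 259,  19,  14, 170], dtype=int32), ((640.355224609375, -120.97979736328125), (13.79130744934082, 20.467514038085938), 82.7262191772461), array([[ 629.33075, -126.52426],
       [ 649.6336 , -129.11566],
       [ 651.3797 , -115.43533],
       [ 631.07684, -112.84393]], dtype=float32))
(array([165.74541284, 241.65366972]), array([154, 226,  25,  34, 436], dtype=int32), ((428.30242919921875, -156.17434692382812), (21.066495895385742, 53.436561584472656), 13.761377334594727), array([[ 411.71582, -132.72865],
       [ 424.42725, -184.6313 ],
       [ 444.88904, -179.62004],
       [ 432.1776 , -127.71739]], dtype=float32))
```

Run:
```python
from h import *
s=ld('top0'); print(ray(s,324.5,155,.165))
go([.645,-.100,.245],-.051,n=5)
```

```text
[ 0.70034411 -0.01249374  0.165     ]
rows [[-0.0129, -0.0019, 0.0253, 0.019], [-0.013, -0.0016, 0.0253, 0.019], [-0.013, -0.0014, 0.0253, 0.019], [-0.013, -0.0011, 0.0253, 0.019], [-0.013, -0.0009, 0.0253, 0.019]] step mm 28.499671226843503 deg/row -1.0884412744870309
```

Request:
play_rows([
  [-0.013, -0.002, 0.025, 0.019],
  [-0.013, -0.0015, 0.025, 0.019],
  [-0.013, -0.0015, 0.025, 0.019],
  [-0.013, -0.001, 0.025, 0.019],
  [-0.013, -0.001, 0.025, 0.019],
], grip=0.06)

```text
time: 3.32
tcp_pos: [0.6431, -0.0924, 0.2464]
orientation: [-0.0, 0.721, 0.693, -0.0]
wrist_force: [-0.1, 0.7, 0.9]
gripper_width: 0.0604
```

Run:
```python
from h import *
s=snap('wrist','w2'); snap('scene','s2')
o=arm.observe(); print(o['tcp_pos'],yawy(o),o['time'])
go([.645,-.100,.179],-.051,n=2)
a=s['image']; b=ld('s2')['image'][120:320,220:440]
cv2.imwrite('pics/z4.png',np.hstack([cv2.resize(a,(512,320)),cv2.resize(b,None,fx=1.3,fy=1.6)]))
```

```text
[ 0.64108706 -0.09349289  0.24439946] -0.0424764317714218 3.425
rows [[-0.0032, 0.0021, 0.0327, 0.0043], [-0.0032, 0.0021, 0.0327, 0.0043]] step mm 32.9193822639082 deg/row -0.2441822429446665
```

View pics/z4.png

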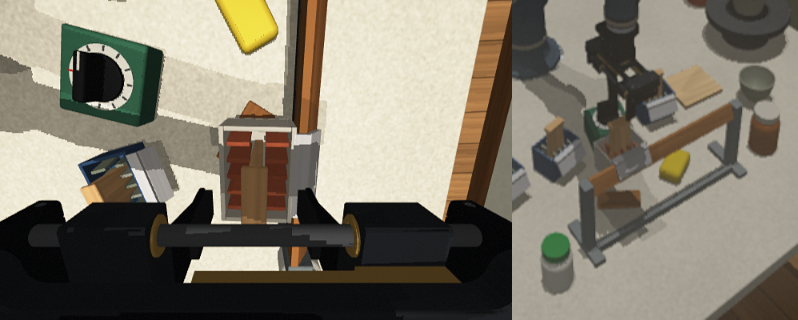

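The handle, around (255,195), lies between the fingers at 205 and 308. I'll go down and close.

Request:
play_rows([
  [-0.0035, 0.002, 0.03, 0.004],
  [-0.003, 0.002, 0.033, 0.004],
  [0, 0, 0, 0],
])

```text
time: 3.8
tcp_pos: [0.6461, -0.0978, 0.1829]
orientation: [-0.002, 0.724, 0.69, -0.001]
wrist_force: [0.4, 0.2, 1.0]
gripper_width: 0.0596
```

Request:
play_rows([
  [0, 0, 0, 0],
  [0, 0, 0, 0],
  [0, 0, 0, 0],
  [0, 0, 0, 0],
], grip=0, newtons=40)

```text
time: 4.3
tcp_pos: [0.6458, -0.0988, 0.1852]
orientation: [-0.002, 0.724, 0.69, -0.001]
wrist_force: [-10.7, 1.3, 10.0]
gripper_width: 0.0277
```

Request:
play_rows([
  [0, 0, 0, 0],
  [0, 0, 0, 0],
])

```text
time: 4.55
tcp_pos: [0.6429, -0.0987, 0.1855]
orientation: [-0.004, 0.724, 0.69, -0.002]
wrist_force: [-12.5, 1.8, 11.5]
gripper_width: 0.0201
```

Run:
```python
from h import *
o=arm.observe(); print(o['tcp_pos'],yawy(o),o['wrist_force'],o['torque'],o['gripper_width'])
s=snap('scene','s3'); cv2.imwrite('pics/z5.png',cv2.resize(s['image'][140:260,230:400],None,fx=4,fy=4,interpolation=cv2.INTER_CUBIC))
```

```text
[ 0.64292637 -0.0987368   0.18549017] -0.0487249034355651 [-12.45653759   1.77938073  11.53280969] [ 0.39125075  2.85399164 -0.03081463] 0.020093718672963307
```

View pics/z5.png

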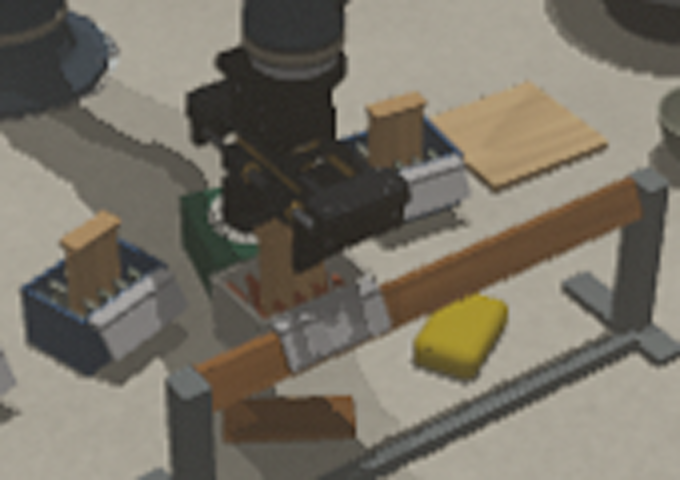

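Request:
play_rows([
  [0, -0.002, -0.003, 0],
  [0, 0, 0, 0],
  [0, 0, 0, 0],
  [0, 0, 0, 0],
])

```text
time: 5.1
tcp_pos: [0.6432, -0.0987, 0.1867]
orientation: [-0.002, 0.724, 0.69, -0.002]
wrist_force: [-5.7, 0.0, -0.5]
gripper_width: 0.0202
```

Run:
```python
from h import *
o=arm.observe(); print(o['tcp_pos'],yawy(o),o['wrist_force'],o['torque'],o['gripper_width'])
s=snap('wrist','w3')
```

```text
[ 0.64315783 -0.09871109  0.18673143] -0.04826748427583436 [-5.66524824  0.00592059 -0.47682751] [ 0.03738428  1.72897466 -0.03239509] 0.020236400321471122
```

View pics/w3.png

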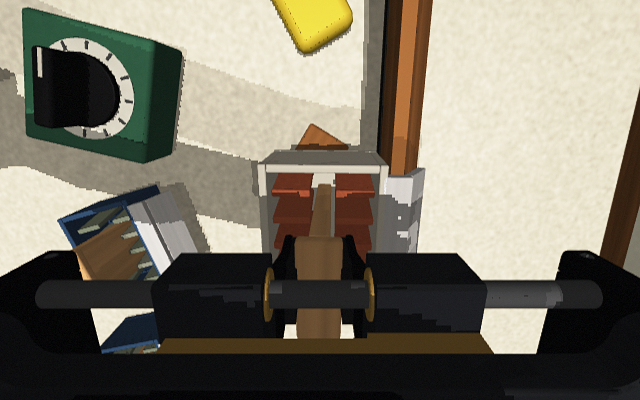

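Request:
play_rows([
  [0, 0, 0, 0],
  [0, 0, 0, 0],
  [0, 0.002, 0.005, 0],
  [0, 0, 0.003, 0],
  [0, 0, 0, 0],
], grip=0.04)

```text
time: 5.78
tcp_pos: [0.6472, -0.0989, 0.1791]
orientation: [-0.0, 0.724, 0.69, -0.0]
wrist_force: [0.0, 0.1, -0.4]
gripper_width: 0.0395
```

Run:
```python
from h import *
o=arm.observe(); print(o['tcp_pos'],yawy(o),o['wrist_force'],o['torque'],o['gripper_width'])
s=snap('wrist','w4'); print(flange(s,.223,(285,220,345,290)))
```

```text
[ 0.64722273 -0.09892233  0.1791058 ] -0.04792143036701141 [ 0.01580074  0.12766064 -0.4384023 ] [-0.11569689  0.08206989 -0.01627333] 0.039450330780522264Traceback (most recent call last):
  File "<stdin>", line 3, in <module>
  File "h.py", line 45, in flange
    n,l,st,c=cv2.connectedComponentsWithStats(m); i=1+np.argmax(st[1:,4])
                                                      ~~~~~~~~~^^^^^^^^^^
    return _wrapfunc(a, 'argmax', axis=axis, out=out, **kwds)
    return bound(*args, **kwds)
ValueError: attempt to get argmax of an empty sequence
```

Request:
play_rows([
  [0, -0.004, 0.002, 0],
  [0, 0, 0.002, 0],
  [0, 0, 0, 0],
])

```text
time: 6.2
tcp_pos: [0.6431, -0.0987, 0.1754]
orientation: [-0.0, 0.724, 0.69, -0.0]
wrist_force: [0.2, -0.4, -0.6]
gripper_width: 0.0398
```

Request:
play_rows([
  [0, 0, 0, 0],
  [0, 0, 0, 0],
  [0, 0, 0, 0],
  [0, 0, 0, 0],
  [0, 0, 0, 0],
], grip=0)

```text
time: 6.82
tcp_pos: [0.6424, -0.0987, 0.1756]
orientation: [-0.001, 0.724, 0.69, -0.0]
wrist_force: [-5.0, 0.8, 3.9]
gripper_width: 0.0211
```

Run:
```python
from h import *
o=arm.observe(); print(o['tcp_pos'],o['wrist_force'],o['torque'],o['gripper_width'])
s=snap('wrist','w5'); t=snap('scene','s5')
a=cv2.resize(s['image'][130:350,220:420],None,fx=2,fy=2,interpolation=cv2.INTER_CUBIC)
b=cv2.resize(t['image'][165:255,260:340],None,fx=4.8,fy=4.8,interpolation=cv2.INTER_CUBIC)[:440]
b=np.pad(b,((0,440-b.shape[0]),(0,0),(0,0)))
cv2.imwrite('pics/z6.png',np.hstack([a,b]))
```

```text
[ 0.64238885 -0.09874623  0.17560137] [-5.03265831  0.80340347  3.89517547] [ 0.10215267  1.18385826 -0.00296421] 0.02111883067933361
```

View pics/z6.png

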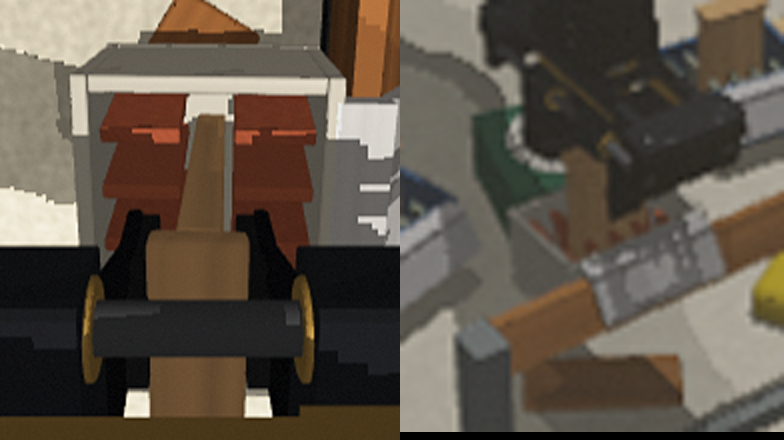

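Request:
play_rows([
  [0, 0, 0, 0],
  [0, 0, 0, 0],
  [0, 0, 0.002, 0],
  [0, 0, 0.002, 0],
  [0, 0, 0, 0],
], grip=0.033)

```text
time: 7.55
tcp_pos: [0.6432, -0.0987, 0.1711]
orientation: [-0.0, 0.724, 0.69, -0.0]
wrist_force: [0.7, -0.3, 0.1]
gripper_width: 0.0328
```

Request:
play_rows([
  [0, 0, 0, 0],
  [0, 0, 0, 0],
  [0, 0, 0, 0],
  [0, 0, 0, 0],
], grip=0)

```text
time: 8.05
tcp_pos: [0.6425, -0.0988, 0.1716]
orientation: [-0.001, 0.724, 0.69, -0.0]
wrist_force: [-4.0, 1.2, 2.9]
gripper_width: 0.0213
```

Run:
```python
from h import *
s=ld('w1'); p=np.array([0.65148181,-0.03501946,0.37165424]); a=.044
ty=np.array([np.cos(a),np.sin(a),0]); tx=np.cross(ty,[0,0,-1])
for h in (0,10,20,30,40,50,60,70):
    print(h,[proj(s,p+ty*y*.001+tx*x*.001+[0,0,h/1e3]).round(0) for y in(-43.5,-58.5) for x in (9.5,-9.5)])
im=s['image'][220:360,150:260]; im=np.clip(im.astype(float)*2.5+20,0,255).astype('uint8')
cv2.imwrite('pics/z7.png',cv2.resize(im,None,fx=4,fy=4,interpolation=cv2.INTER_CUBIC))
```

```text
0 [array([245., 246.]), array([247., 276.]), array([219., 246.]), array([222., 275.])]
10 [array([241., 254.]), array([243., 285.]), array([214., 254.]), array([217., 285.])]
20 [array([237., 263.]), array([239., 295.]), array([207., 263.]), array([211., 295.])]
30 [array([231., 273.]), array([234., 307.]), array([200., 273.]), array([204., 307.])]
40 [array([225., 285.]), array([229., 320.]), array([192., 285.]), array([197., 320.])]
50 [array([219., 298.]), array([222., 335.]), array([183., 298.]), array([188., 335.])]
60 [array([211., 313.]), array([215., 353.]), array([172., 313.]), array([178., 352.])]
70 [array([201., 331.]), array([207., 373.]), array([160., 331.]), array([167., 372.])]
```

View pics/z7.png

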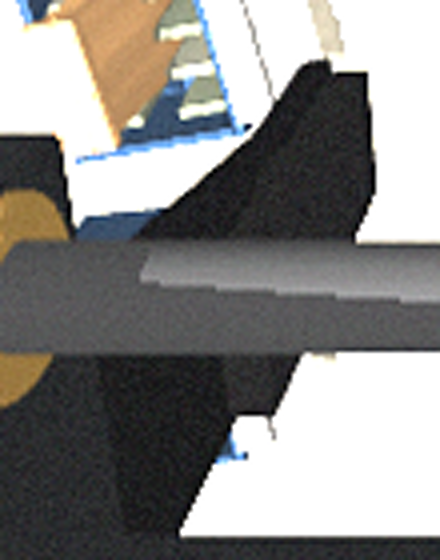

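Request:
play_rows([
  [0, 0, 0, 0],
  [0, 0, 0, 0],
  [0, 0, -0.014, 0],
  [0, 0, -0.014, 0],
  [0, 0, 0, 0],
], grip=0.034)

```text
time: 8.68
tcp_pos: [0.6445, -0.0992, 0.2017]
orientation: [0.002, 0.724, 0.69, 0.001]
wrist_force: [0.8, -1.5, 0.1]
gripper_width: 0.0336
```

Request:
play_rows([
  [0, 0, 0, 0],
  [0, 0, 0, 0],
  [0, 0, 0, 0],
  [0, 0, 0, 0],
], grip=0, newtons=60)

```text
time: 9.18
tcp_pos: [0.6426, -0.0986, 0.1991]
orientation: [-0.001, 0.724, 0.69, -0.0]
wrist_force: [-2.2, 0.8, 1.1]
gripper_width: 0.0207
```

Request:
play_rows([
  [0, 0, -0.01, 0],
  [0, 0, -0.02, 0],
  [0, 0, -0.02, 0],
  [0, 0, -0.02, 0],
  [0, 0, 0, 0],
])

```text
time: 9.8
tcp_pos: [0.6443, -0.0992, 0.2711]
orientation: [0.002, 0.724, 0.69, 0.001]
wrist_force: [0.1, -0.2, -4.6]
gripper_width: 0.0209
```

Run:
```python
from h import *
o=arm.observe(); print(o['tcp_pos'],o['wrist_force'],o['torque'],o['gripper_width'])
s=snap('wrist','w6'); t=snap('scene','s6')
a=cv2.resize(s['image'][:,120:520],None,fx=1,fy=1)
b=cv2.resize(t['image'][140:260,240:360],None,fx=3.33,fy=3.33,interpolation=cv2.INTER_CUBIC)[:400]
b=np.pad(b,((0,400-b.shape[0]),(0,0),(0,0)))
cv2.imwrite('pics/z8.png',np.hstack([a,b]))
```

```text
[ 0.64430009 -0.09922591  0.27112215] [ 0.07706435 -0.21789737 -4.57790804] [-0.07675162  0.02829582  0.0122133 ] 0.020876236840078777
```

View pics/z8.png

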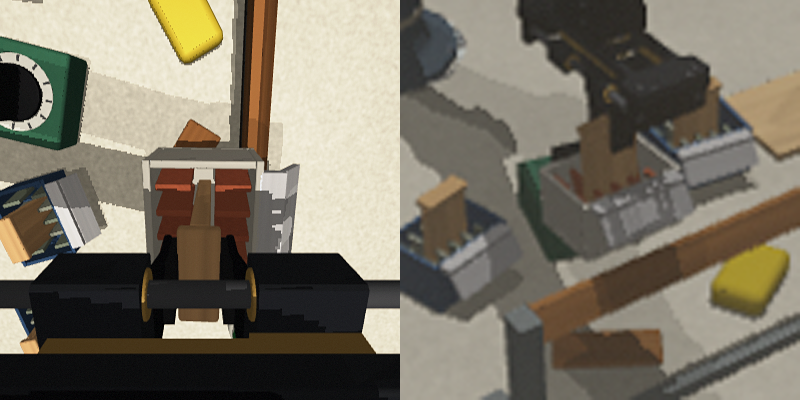

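Run:
```python
from h import *
s=ld('top0'); print(ray(s,232.8,232.7,.012))
go([.435,.10,.261],-.05,n=5)
```

```text
[0.43310491 0.32075869 0.012     ]
rows [[0.0377, -0.0434, 0.0016, 0.0004], [0.0377, -0.0434, 0.0016, 0.0004], [0.0377, -0.0435, 0.0016, 0.0004], [0.0376, -0.0435, 0.0016, 0.0004], [0.0376, -0.0435, 0.0016, 0.0004]] step mm 57.52882733583685 deg/row -0.02270078569472631
```

Request:
play_rows([
  [0.02, -0.02, 0, 0],
  [0.03, -0.036, 0, 0],
  [0.03, -0.036, 0, 0],
  [0.03, -0.036, 0, 0],
  [0.03, -0.036, 0, 0],
])

```text
time: 10.52
tcp_pos: [0.4842, 0.0499, 0.2683]
orientation: [-0.001, 0.724, 0.69, -0.001]
wrist_force: [-0.4, 0.4, -3.3]
gripper_width: 0.0208
```

Request:
play_rows([
  [0.03, -0.036, 0, 0],
  [0.02, -0.01, 0, 0],
  [0, 0, 0, 0],
  [0, 0, 0, 0],
])

```text
time: 11.02
tcp_pos: [0.4428, 0.0999, 0.2691]
orientation: [0.0, 0.724, 0.689, -0.0]
wrist_force: [0.5, -0.5, -4.6]
gripper_width: 0.021
```

Run:
```python
from h import *
o=arm.observe(); print(o['tcp_pos'],yawy(o),o['wrist_force'],o['gripper_width'])
s=snap('wrist','w7')
```

```text
[0.44279836 0.09994472 0.26908993] -0.04932631295028628 [ 0.53924772 -0.53373004 -4.57047314] 0.021033863602016166
```

View pics/w7.png

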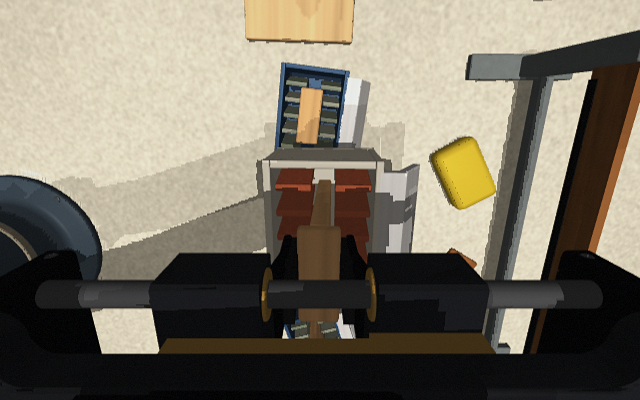

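Run:
```python
from h import *
s=ld('w7'); a=ray(s,246.5,40,.012);b=ray(s,352.5,44,.012); print(a,b,np.linalg.norm(a-b)); d=(b-a)/np.linalg.norm(b-a); n=np.array([-d[1],d[0],0]); print('board',(a+b)/2+.07*n, np.degrees(np.arctan2(d[1],d[0])))
c,st,r,bx=flange(s,.11,(290,75,340,150)); print(c,st,r,bx)
# rail line
(F,e1),(B,e2),P=railfit(s,75,240,530,640); print(F,B,e1,e2)
```

```text
[0.36243788 0.2590683  0.012     ] [0.49116034 0.24819295 0.012     ] 0.12918105235059385
board [0.43269219 0.32338212 0.012     ] -4.829266336231931
[308.75468332 114.95093666] [ 297   88   26   55 1121] ((436.13934326171875, 169.6371307373047), (52.42061233520508, 20.88039207458496), 80.14227294921875) [[421.366   145.60118]
 [441.93814 142.02641]
 [450.9127  193.67308]
 [430.34055 197.24785]]
[0.05228488 0.69088485] [0.04832976 0.69308943] 0.0002153193616015201 0.0010697298578621927
```

Run:
```python
from h import *
go([.433,.323,.269],-.085,n=5)
```

```text
rows [[0.0445, -0.0042, 0.0, 0.007], [0.0445, -0.0045, 0.0, 0.007], [0.0444, -0.0049, 0.0, 0.007], [0.0444, -0.0052, 0.0, 0.007], [0.0444, -0.0055, 0.0, 0.007]] step mm 44.695589742599154 deg/row -0.3990645673212882
```

Request:
play_rows([
  [0.03, -0.003, 0, 0.007],
  [0.05, -0.005, 0, 0.007],
  [0.05, -0.005, 0, 0.007],
  [0.05, -0.0055, 0, 0.007],
  [0.042, -0.0055, 0, 0.007],
])

```text
time: 11.7
tcp_pos: [0.4334, 0.3252, 0.2691]
orientation: [0.0, 0.736, 0.677, -0.0]
wrist_force: [0.8, -1.3, -2.8]
gripper_width: 0.0211
```

Request:
play_rows([
  [0, 0, 0.02, 0],
  [0, 0, 0.035, 0],
  [0, 0, 0.035, 0],
  [0, 0, 0.035, 0],
  [0, 0, 0.02, 0],
])

```text
time: 12.32
tcp_pos: [0.4329, 0.3224, 0.1222]
orientation: [0.0, 0.737, 0.676, -0.002]
wrist_force: [0.4, 0.4, -2.7]
gripper_width: 0.0211
```

Request:
play_rows([
  [0, 0, 0, 0],
  [0, 0, 0, 0],
])

```text
time: 12.58
tcp_pos: [0.4339, 0.3241, 0.1253]
orientation: [0.0, 0.736, 0.677, 0.001]
wrist_force: [0.6, -0.3, -4.0]
gripper_width: 0.0207
```

Underside is at about 0.039, so I'll lower 0.026 more and check for contact.

Request:
play_rows([
  [0, 0, 0.01, 0],
  [0, 0, 0.01, 0],
  [0, 0, 0.004, 0],
  [0, 0, 0.003, 0],
  [0, 0, 0, 0],
])

```text
time: 13.2
tcp_pos: [0.4352, 0.3239, 0.1004]
orientation: [0.001, 0.736, 0.677, 0.002]
wrist_force: [-0.7, -3.8, 14.8]
gripper_width: 0.0211
```

Request:
play_rows([
  [0, 0, 0.001, 0],
  [0, 0, 0, 0],
])

```text
time: 13.45
tcp_pos: [0.4357, 0.3239, 0.1003]
orientation: [0.001, 0.736, 0.676, 0.002]
wrist_force: [-0.1, -5.6, 19.4]
gripper_width: 0.0213
```

Request:
play_rows([
  [0, 0, -0.003, 0],
  [0, 0, 0, 0],
  [0, 0, 0, 0],
  [0, 0, 0, 0],
  [0, 0, 0, 0],
], grip=0.05)

```text
time: 14.08
tcp_pos: [0.4323, 0.3242, 0.0993]
orientation: [-0.0, 0.736, 0.677, -0.0]
wrist_force: [-0.3, 0.1, -0.4]
gripper_width: 0.0491
```

Request:
play_rows([
  [0, 0, -0.02, 0],
  [0, 0, -0.05, 0],
  [0, 0, -0.06, 0],
  [0, 0, -0.06, 0],
  [0, 0, -0.02, 0],
])

```text
time: 14.7
tcp_pos: [0.4339, 0.325, 0.3138]
orientation: [-0.0, 0.736, 0.677, 0.004]
wrist_force: [-0.5, 0.2, -0.8]
gripper_width: 0.0503
```

Run:
```python
from h import *
o=arm.observe(); print(o['tcp_pos'],yawy(o),o['wrist_force'],o['gripper_width'])
s=snap('wrist','w8')
```

```text
[0.43394008 0.32499033 0.31384814] -0.08315875461739496 [-0.48085308  0.17552209 -0.83272813] 0.050256026367097806
```

View pics/w8.png

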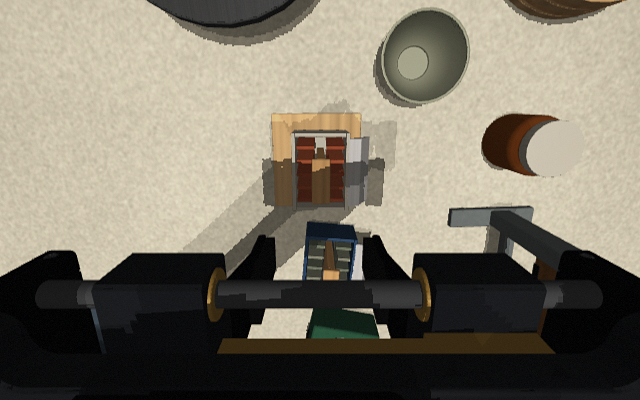

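Run:
```python
from h import *
s=ld('w6'); 
cv2.imwrite('pics/z9.png',cv2.resize(s['image'][140:250,250:430],None,fx=4,fy=4,interpolation=cv2.INTER_CUBIC))
o=snapshot('top'); cv2.imwrite('pics/z10.png',cv2.resize(o['image'][140:280,200:440],None,fx=3.3,fy=3.3,interpolation=cv2.INTER_CUBIC))
print(arm.observe()['tcp_pos'])
```

```text
[0.4336667  0.32494841 0.31228636]
```

View pics/z9.png

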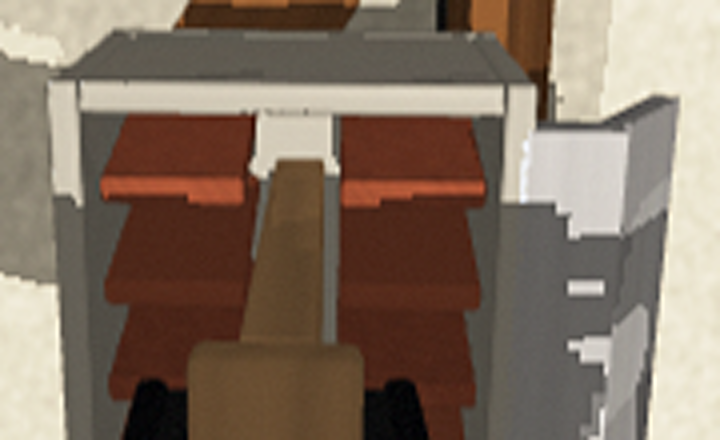

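View pics/z10.png

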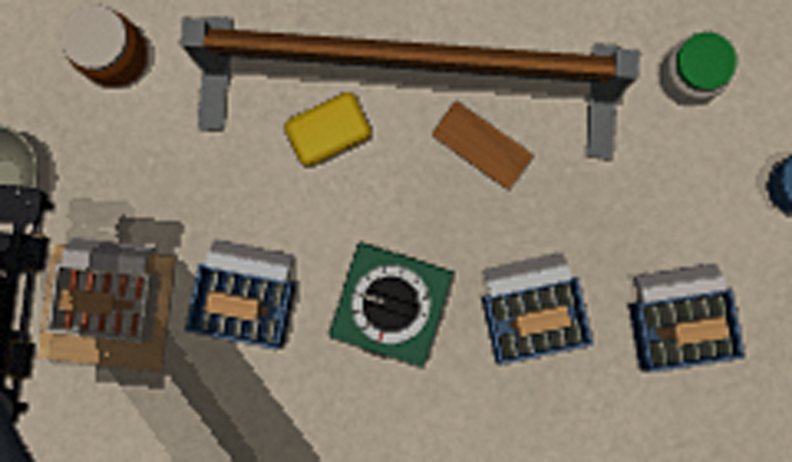

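Run:
```python
from h import *
s=ld('w6')
for z in (.241,.243,.245):
    a=ray(s,262.5,160.5,z);b=ray(s,383,161,z); m=(a+b)/2; print(a,b,np.linalg.norm(a-b),m)
    # project onto tool y axis via TCP (0.6443,-0.0992)
    ex=np.array([.9987,-.0511]); print('rim centre minus TCP along x',(m[:2]-[.6443,-.0992])@ex)
```

```text
[ 0.61171244 -0.05015495  0.241     ] [ 0.68678625 -0.05415327  0.241     ] 0.0751802050359181 [ 0.64924934 -0.05215411  0.241     ]
rim centre minus TCP along x 0.0025388656159448697
[ 0.61208635 -0.04982027  0.243     ] [ 0.68638272 -0.05377718  0.243     ] 0.0744016618610501 [ 0.64923453 -0.05179872  0.243     ]
rim centre minus TCP along x 0.002505914110132161
[ 0.61246026 -0.04948558  0.245     ] [ 0.68597919 -0.05340109  0.245     ] 0.07362311868618199 [ 0.64921972 -0.05144334  0.245     ]
rim centre minus TCP along x 0.002472962604319453
```

Run:
```python
from h import *
go([.436,.170,.16],-.173,n=5)
```

```text
rows [[-0.0308, 0.003, 0.0305, 0.018], [-0.0308, 0.0036, 0.0305, 0.018], [-0.0307, 0.0041, 0.0305, 0.018], [-0.0306, 0.0047, 0.0305, 0.018], [-0.0305, 0.0052, 0.0305, 0.018]] step mm 43.45369471687641 deg/row -1.031618940316013
```

Request:
play_rows([
  [-0.031, 0.003, 0.03, 0.018],
  [-0.031, 0.0035, 0.03, 0.018],
  [-0.031, 0.004, 0.03, 0.018],
  [-0.0305, 0.0045, 0.03, 0.018],
  [-0.03, 0.005, 0.03, 0.018],
], grip=0.06)

```text
time: 15.42
tcp_pos: [0.4329, 0.1677, 0.1572]
orientation: [-0.0, 0.766, 0.643, -0.001]
wrist_force: [0.8, 0.9, -0.5]
gripper_width: 0.0594
```

Request:
play_rows([
  [0, 0, 0, 0],
  [0, 0, 0, 0],
])

```text
time: 15.68
tcp_pos: [0.4341, 0.1699, 0.1591]
orientation: [-0.0, 0.765, 0.644, -0.0]
wrist_force: [-0.2, 0.0, 0.1]
gripper_width: 0.06
```

Run:
```python
from h import *
o=arm.observe(); print(o['tcp_pos'],yawy(o))
s=snap('wrist','w9'); go([.436,.170,.086],-.173,n=3,o=o)
```

```text
[0.43406876 0.16986949 0.15914823] -0.1724692458121268
rows [[0.0002, 0.0006, 0.0244, 0.0002], [0.0002, 0.0006, 0.0244, 0.0002], [0.0002, 0.0006, 0.0244, 0.0002]] step mm 24.391278555657525 deg/row -0.010136658308013241
```

View pics/w9.png

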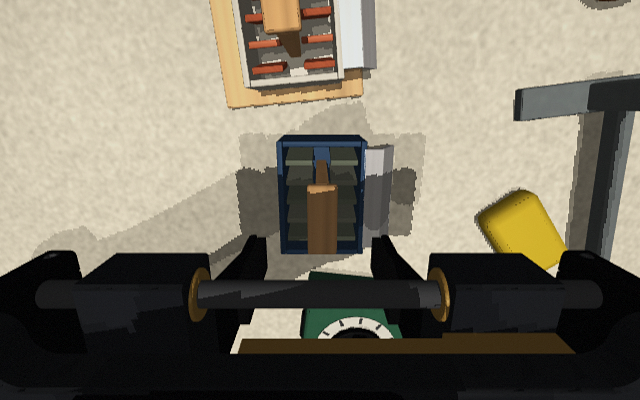

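Run:
```python
from h import *
s=ld('w9'); print(proj(s,[.4341,.1699,.11]))
a=ray(s,308,186,.11);b=ray(s,337,186,.11);c=ray(s,336,252,.11);print(a,b,c, (ray(s,307,252,.11)+b)/2)
```

```text
[318.7740413  220.57630848]
[0.43110716 0.19676426 0.11      ] [0.45117013 0.1932703  0.11      ] [0.44250588 0.14284717 0.11      ] [0.43611203 0.16992078 0.11      ]
```

Handle centre is at (322,219), close to the projected TCP (319,221), so it's aligned. Descending and gripping.

Request:
play_rows([
  [0, 0.001, 0.024, 0],
  [0, 0.001, 0.025, 0],
  [0, 0, 0.025, 0],
  [0, 0, 0, 0],
])

```text
time: 16.23
tcp_pos: [0.4354, 0.1697, 0.0847]
orientation: [-0.0, 0.765, 0.644, -0.001]
wrist_force: [0.0, -1.0, 0.2]
gripper_width: 0.0598
```

Request:
play_rows([
  [0, 0, 0, 0],
  [0, 0, 0, 0],
  [0, 0, 0, 0],
  [0, 0, 0, 0],
  [0, 0, 0, 0],
], grip=0, newtons=60)

```text
time: 16.85
tcp_pos: [0.4364, 0.169, 0.0858]
orientation: [0.0, 0.766, 0.643, 0.0]
wrist_force: [1.2, 0.4, 1.6]
gripper_width: 0.0213
```

Request:
play_rows([
  [0, 0, 0, 0],
  [0, 0, 0, 0],
])

```text
time: 17.1
tcp_pos: [0.4364, 0.169, 0.0857]
orientation: [-0.0, 0.766, 0.643, 0.0]
wrist_force: [-0.8, 0.1, 3.1]
gripper_width: 0.021
```

Run:
```python
from h import *
o=arm.observe()
go([.640,.119,.255],-.051,n=6,p0=[.4364,.169,.255])
```

```text
rows [[-0.0024, 0.0349, -0.0, -0.0203], [-0.0031, 0.0348, -0.0, -0.0203], [-0.0038, 0.0347, -0.0, -0.0203], [-0.0045, 0.0347, -0.0, -0.0203], [-0.0052, 0.0346, -0.0, -0.0203], [-0.0059, 0.0344, -0.0, -0.0203]] step mm 34.94160207482702 deg/row 1.1656546573491993
```

Request:
play_rows([
  [0, 0, -0.02, 0],
  [0, 0, -0.04, 0],
  [0, 0, -0.055, 0],
  [0, 0, -0.045, 0],
  [0, 0, -0.01, 0],
])

```text
time: 17.73
tcp_pos: [0.4371, 0.1694, 0.2575]
orientation: [0.0, 0.766, 0.643, 0.002]
wrist_force: [0.1, 0.5, -3.7]
gripper_width: 0.021
```

Request:
play_rows([
  [-0.0025, 0.025, 0, -0.02],
  [-0.003, 0.035, 0, -0.02],
  [-0.004, 0.04, 0, -0.02],
  [-0.0045, 0.04, 0, -0.02],
  [-0.005, 0.04, 0, -0.02],
])

```text
time: 18.35
tcp_pos: [0.6119, 0.1266, 0.2523]
orientation: [-0.001, 0.732, 0.681, -0.002]
wrist_force: [0.3, 0.5, -2.3]
gripper_width: 0.0211
```

Request:
play_rows([
  [-0.006, 0.024, 0, -0.02],
  [0, 0, 0, 0],
  [0, 0, 0, 0],
])

```text
time: 18.73
tcp_pos: [0.6342, 0.1194, 0.2532]
orientation: [-0.001, 0.726, 0.688, -0.002]
wrist_force: [-0.0, -0.0, -3.4]
gripper_width: 0.021
```

Run:
```python
from h import *
o=arm.observe(); print(o['tcp_pos'],yawy(o),o['wrist_force'],o['torque'],o['gripper_width'])
s=snap('wrist','w10'); go([.6534,.119,.252],-.051,n=1,o=o)
```

```text
[0.6341919  0.1194015  0.25317436] -0.053044413617106816 [-0.0266589  -0.00676045 -3.35502298] [-0.03984403  0.07065648  0.01711372] 0.02102802343002973
rows [[0.0006, 0.0192, 0.0012, -0.002]] step mm 19.24815707582086 deg/row 0.11713627183930256
```

View pics/w10.png

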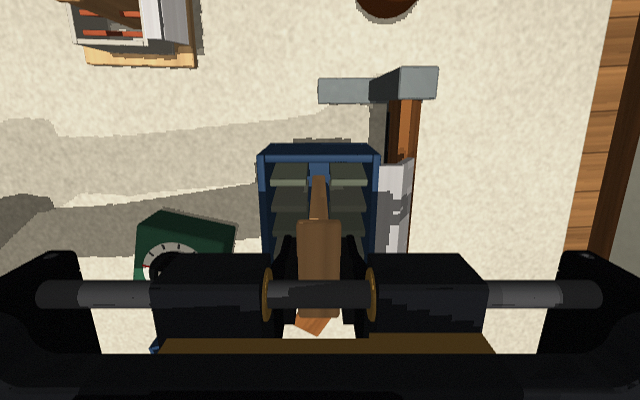

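Run:
```python
from h import *
s=ld('w10')
cv2.imwrite('pics/z11.png',cv2.resize(s['image'][60:260,245:445],None,fx=3,fy=3,interpolation=cv2.INTER_CUBIC))
(F,e1),(B,e2),P=railfit(s,102,158,384,425); print(F,B,e1,e2)
```

```text
[0.046133   0.69181566] [0.05363139 0.69852845] 0.0005337199149737555 0.00020527436849325707
```

View pics/z11.png

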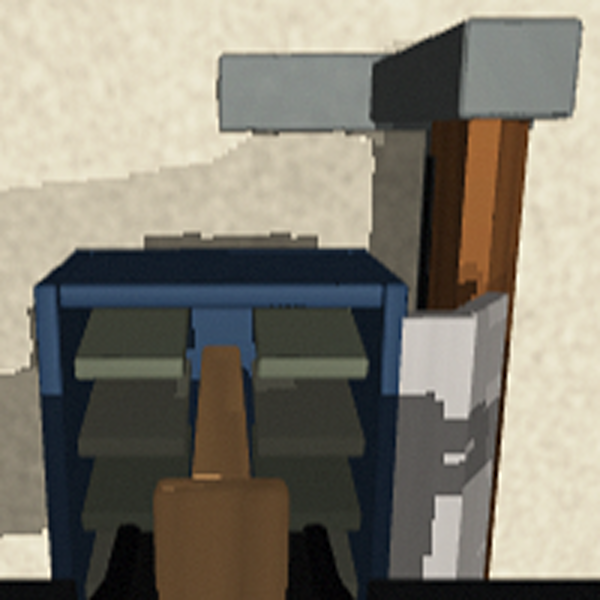

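Run:
```python
from h import *
s=ld('w10'); ex=np.array([.9987,-.0511]); ey=np.array([.0511,.9987])
a=ray(s,257.3,155.3,.2275);b=ray(s,380.3,155.3,.2275); print(a,b,np.linalg.norm(a-b))
tcp=np.array([.6342,.1194]); m=(a+b)[:2]/2
print('rim centre rel tcp ex,ey',(m-tcp)@ex,(m-tcp)@ey)
# rail front line x=.6912+.0511*y approx at y ~ .17
f=np.array([.69127,0]) 
for (A,Bc) in [((.0461330,.69181566),0),((.05363139,.69852845),.008)]:
    y=.165; p=np.array([A[0]*y+A[1],y]); print('front rel rim centre',(p-m)@ex-Bc)
P=[ray(s,245+u/3,60+v/3,.165) for u,v in((466,20),(580,18),(575,116),(460,118))]
print(np.array(P).round(4)); c=np.mean(P,0); print(c, c[:2]-.222*ey)
```

```text
[0.59961309 0.17265867 0.2275    ] [0.67408388 0.16873635 0.2275    ] 0.07457401195499717
rim centre rel tcp ex,ey 2.3739422591061154e-05 0.051366159642416885
front rel rim centre 0.06278890969090896
front rel rim centre 0.06272859900925387
[[0.7001 0.2235 0.165 ]
 [0.7282 0.2224 0.165 ]
 [0.7283 0.1993 0.165 ]
 [0.6991 0.2004 0.165 ]]
[0.71391144 0.21140062 0.165     ] [ 0.70256724 -0.01031078]
```

Request:
play_rows([
  [0, 0.011, 0.005, 0],
  [0, 0.0115, 0.01, -0.002],
  [0, 0, 0, 0],
  [0, 0, 0, 0],
])

```text
time: 19.27
tcp_pos: [0.6582, 0.118, 0.2402]
orientation: [-0.0, 0.725, 0.689, -0.0]
wrist_force: [-0.4, -0.1, -2.7]
gripper_width: 0.0207
```

```bash
cat >> h.py <<'E'
def railx(p,front=(.6908,.0511)):
    ex=np.array([.9987,-.0511]); return (np.array(p[:2])-[front[0]+front[1]*p[1],p[1]])@ex
E
python3 - <<'E'
from h import *
o=arm.observe(); print(o['tcp_pos'],yawy(o),railx(o['tcp_pos']),o['wrist_force'])
E
```

```text
[0.65824534 0.11795845 0.24024621] -0.0510946217967217 -0.03853218150912586 [-0.43882258 -0.08458349 -2.71984019]
```

Request:
play_rows([
  [0, -0.0013, 0.006, 0],
  [0, 0, 0.006, 0],
  [0, 0, 0.006, 0],
  [0, 0, 0, 0],
])

```text
time: 19.77
tcp_pos: [0.6564, 0.1182, 0.2217]
orientation: [-0.0, 0.725, 0.689, -0.001]
wrist_force: [-0.3, 0.2, -2.9]
gripper_width: 0.021
```

Run:
```python
from h import *
o=arm.observe(); print(o['tcp_pos'],yawy(o),railx(o['tcp_pos']),o['wrist_force'])
```

```text
[0.65638901 0.11815245 0.22170582] -0.05084752225779688 -0.0403960005486651 [-0.25793037  0.19417829 -2.86634395]
```

Free so far, with the underside at about 0.136. I'll continue down.

Request:
play_rows([
  [0, 0.0003, 0.005, 0],
  [0, 0, 0.005, 0],
  [0, 0, 0.004, 0],
  [0, 0, 0, 0],
])

```text
time: 20.27
tcp_pos: [0.6569, 0.1181, 0.208]
orientation: [-0.0, 0.725, 0.689, -0.0]
wrist_force: [0.2, 0.9, -3.9]
gripper_width: 0.0211
```

Request:
play_rows([
  [0, 0, 0.004, 0],
  [0, 0, 0.004, 0],
  [0, 0, 0, 0],
])

```text
time: 20.65
tcp_pos: [0.6569, 0.1181, 0.2]
orientation: [-0.0, 0.725, 0.689, -0.0]
wrist_force: [-0.2, -0.9, -4.0]
gripper_width: 0.0212
```

Run:
```python
from h import *
o=arm.observe(); print(o['tcp_pos'],yawy(o),railx(o['tcp_pos']),o['wrist_force'],o['torque'])
```

```text
[0.65688195 0.11810762 0.19999762] -0.0509985854719619 -0.039901405669621706 [-0.17557167 -0.87532446 -4.02603038] [-0.0856278   0.06176003 -0.05400904]
```

Request:
play_rows([
  [0, 0, 0.0015, 0],
  [0, 0, 0.0015, 0],
  [0, 0, 0, 0],
])

```text
time: 21.02
tcp_pos: [0.6572, 0.1181, 0.1987]
orientation: [-0.0, 0.725, 0.689, 0.0]
wrist_force: [-4.2, 0.1, 4.9]
gripper_width: 0.0208
```

Run:
```python
from h import *
o=arm.observe(); print(o['tcp_pos'],yawy(o),railx(o['tcp_pos']),o['wrist_force'],o['torque'])
```

```text
[0.65719554 0.11809207 0.19866087] -0.051020471811544316 -0.03958743323519589 [-4.198727    0.05892227  4.85845281] [-0.13327787  0.85221947 -0.04276797]
```

Request:
play_rows([
  [0, 0, 0.0015, 0],
  [0, 0, 0, 0],
])

```text
time: 21.28
tcp_pos: [0.6571, 0.1181, 0.1985]
orientation: [-0.0, 0.725, 0.689, 0.001]
wrist_force: [-6.3, -0.3, 9.9]
gripper_width: 0.0209
```

Request:
play_rows([
  [0, 0, -0.002, 0],
  [0, 0, 0, 0],
  [0, 0, 0, 0],
  [0, 0, 0, 0],
  [0, 0, 0, 0],
], grip=0.05)

```text
time: 21.9
tcp_pos: [0.6573, 0.1181, 0.1979]
orientation: [0.0, 0.725, 0.689, 0.0]
wrist_force: [0.0, -0.1, 0.6]
gripper_width: 0.0494
```

Request:
play_rows([
  [0, 0, -0.02, 0],
  [0, 0, -0.05, 0],
  [0, 0, -0.03, 0],
  [0, 0, 0, 0],
  [0, 0, 0, 0],
])

```text
time: 22.52
tcp_pos: [0.6569, 0.1181, 0.298]
orientation: [-0.0, 0.725, 0.689, -0.0]
wrist_force: [0.2, 1.1, -0.2]
gripper_width: 0.05
```

Run:
```python
from h import *
o=arm.observe(); print(o['tcp_pos'],yawy(o),o['time'])
s=snap('wrist','w11'); t=snap('top','t11');u=snap('scene','s11')
a=cv2.resize(t['image'][140:280,200:440],(400,233),interpolation=cv2.INTER_CUBIC);b=cv2.resize(u['image'][140:270,240:440],(400,260),interpolation=cv2.INTER_CUBIC)
cv2.imwrite('pics/z12.png',np.hstack([s['image'][:,220:460],np.pad(np.vstack([a,b]),((0,0),(0,0),(0,0)))[:400]]))
```

```text
[0.65686588 0.11811319 0.29796818] -0.050952328987642646 22.525
```

View pics/z12.png

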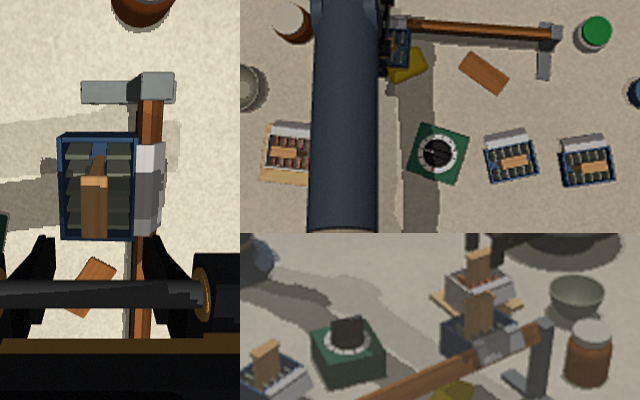

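Run:
```python
from h import *
go([.430,-.156,.20],.24,n=8)
```

```text
rows [[-0.0357, -0.0265, 0.0121, -0.0364], [-0.0347, -0.0278, 0.0121, -0.0364], [-0.0336, -0.0291, 0.0121, -0.0364], [-0.0326, -0.0303, 0.0121, -0.0364], [-0.0314, -0.0314, 0.0121, -0.0364], [-0.0303, -0.0326, 0.0121, -0.0364], [-0.0291, -0.0336, 0.0121, -0.0364], [-0.0278, -0.0347, 0.0121, -0.0364]] step mm 46.07440350876299 deg/row 2.0829305741361837
```

Request:
play_rows([
  [-0.036, -0.0265, 0.008, -0.036],
  [-0.035, -0.028, 0.008, -0.036],
  [-0.0335, -0.029, 0.01, -0.036],
  [-0.0325, -0.03, 0.012, -0.036],
  [-0.0315, -0.0315, 0.014, -0.036],
], grip=0.06)

```text
time: 23.3
tcp_pos: [0.5142, -0.0547, 0.2451]
orientation: [-0.0, 0.66, 0.752, -0.0]
wrist_force: [-0.1, -0.4, 0.4]
gripper_width: 0.0596
```

Request:
play_rows([
  [-0.03, -0.0325, 0.014, -0.036],
  [-0.029, -0.0335, 0.014, -0.036],
  [-0.028, -0.0345, 0.014, -0.038],
  [0, 0, 0, 0],
  [0, 0, 0, 0],
])

```text
time: 23.92
tcp_pos: [0.4311, -0.1556, 0.2039]
orientation: [-0.0, 0.618, 0.786, 0.0]
wrist_force: [0.0, 0.7, 0.5]
gripper_width: 0.0601
```

Run:
```python
from h import *
o=arm.observe(); print(o['tcp_pos'],yawy(o),o['time'])
s=snap('wrist','w12'); print(proj(s,[*o['tcp_pos'][:2],.11]))
```

```text
[ 0.4310656  -0.15555656  0.20390402] 0.23906023530901654 23.925
[318.80163356 202.19480448]
```

View pics/w12.png

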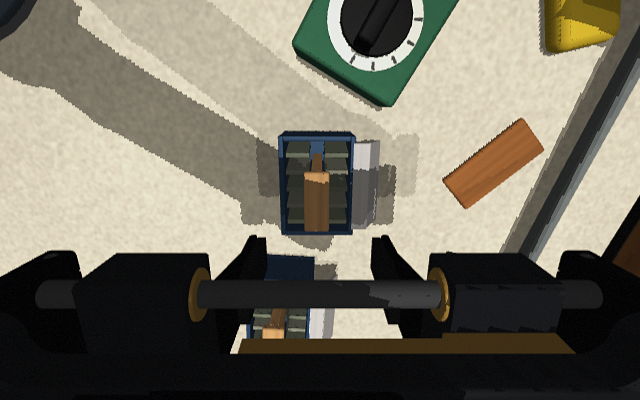

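Handle centre (316.5,202) matches the projected TCP (319,202). Descending 0.118.

Request:
play_rows([
  [0, -0.001, 0.03, 0],
  [0, 0, 0.04, 0],
  [0, 0, 0.03, 0],
  [0, 0, 0.018, 0],
  [0, 0, 0, 0],
])

```text
time: 24.6
tcp_pos: [0.4297, -0.1551, 0.085]
orientation: [-0.001, 0.617, 0.787, -0.001]
wrist_force: [-0.8, -0.4, -0.1]
gripper_width: 0.0603
```

Request:
play_rows([
  [0, 0, 0, 0],
  [0, 0, 0, 0],
  [0, 0, 0, 0],
  [0, 0, 0, 0],
  [0, 0, 0, 0],
], grip=0)

```text
time: 25.22
tcp_pos: [0.4294, -0.1563, 0.0861]
orientation: [-0.0, 0.618, 0.786, -0.0]
wrist_force: [-1.6, 0.2, 2.7]
gripper_width: 0.0211
```

Request:
play_rows([
  [0, 0, 0, 0],
  [0, 0, 0, 0],
])

```text
time: 25.48
tcp_pos: [0.4295, -0.1563, 0.0861]
orientation: [-0.0, 0.618, 0.786, -0.0]
wrist_force: [-2.4, -1.0, 3.8]
gripper_width: 0.0207
```

Run:
```python
from h import *
o=arm.observe(); print(o['tcp_pos'],yawy(o),o['wrist_force'])
go([.628,-.010,.255],-.051,n=6,p0=[*o['tcp_pos'][:2],.255])
```

```text
[ 0.42945915 -0.15629336  0.08610291] 0.2387891991408733 [-2.4454131  -0.96768333  3.84666886]
rows [[0.0159, 0.0379, -0.0, 0.0483], [0.0177, 0.0371, -0.0, 0.0483], [0.0194, 0.0362, -0.0, 0.0483], [0.0212, 0.0352, -0.0, 0.0483], [0.0228, 0.0342, -0.0, 0.0483], [0.0245, 0.033, -0.0, 0.0483]] step mm 41.10292596357611 deg/row -2.767283009874698
```

Request:
play_rows([
  [0, 0, -0.02, 0],
  [0, 0, -0.045, 0],
  [0, 0, -0.055, 0],
  [0, 0, -0.045, 0],
  [0, 0, -0.004, 0],
])

```text
time: 26.1
tcp_pos: [0.4313, -0.1566, 0.2571]
orientation: [0.002, 0.618, 0.787, 0.002]
wrist_force: [0.8, -0.2, -5.0]
gripper_width: 0.0211
```

Request:
play_rows([
  [0.011, 0.026, 0, 0.048],
  [0.0175, 0.037, 0, 0.048],
  [0.0195, 0.036, 0, 0.048],
  [0.0225, 0.038, 0, 0.048],
  [0.0245, 0.038, 0, 0.048],
])

```text
time: 26.72
tcp_pos: [0.5901, -0.0374, 0.2515]
orientation: [-0.002, 0.708, 0.706, -0.002]
wrist_force: [-0.2, -0.5, -5.0]
gripper_width: 0.0208
```

Request:
play_rows([
  [0.0255, 0.036, 0, 0.05],
  [0, 0, 0, 0],
  [0, 0, 0, 0],
])

```text
time: 27.1
tcp_pos: [0.6251, -0.0133, 0.2518]
orientation: [-0.002, 0.725, 0.689, -0.003]
wrist_force: [-0.0, -0.8, -5.6]
gripper_width: 0.021
```

Run:
```python
from h import *
o=arm.observe(); print(o['tcp_pos'],yawy(o),railx(o['tcp_pos']),o['wrist_force'],o['gripper_width'])
s=snap('wrist','w13')
cv2.imwrite('pics/z13.png',cv2.resize(s['image'][0:260,215:455],None,fx=2.3,fy=2.3,interpolation=cv2.INTER_CUBIC))
```

```text
[ 0.62510643 -0.01334455  0.25181157] -0.05097712127934325 -0.06492715017089866 [-0.02412806 -0.84969181 -5.58228459] 0.021047775687778
```

View pics/z13.png

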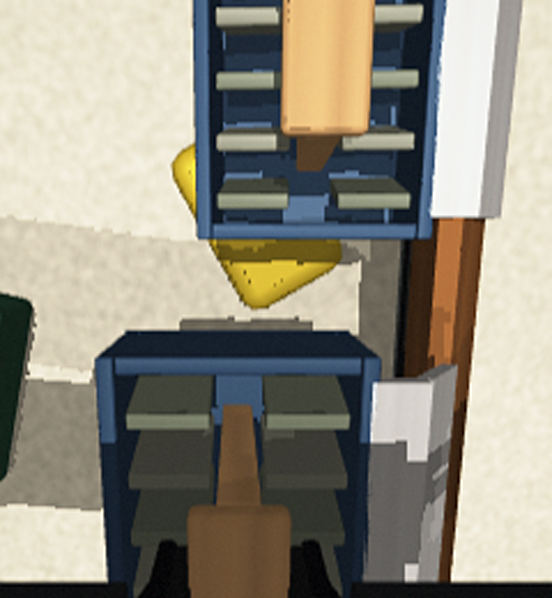

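Run:
```python
from h import *
s=ld('w13'); ex=np.array([.9987,-.0511]); ey=np.array([.0511,.9987]); o=arm.observe()
a=ray(s,257.2,157.4,.2255);b=ray(s,380.7,157.4,.2255); m=(a+b)[:2]/2; tcp=o['tcp_pos'][:2]
print(np.linalg.norm(a-b),(m-tcp)@ex,(m-tcp)@ey, np.arctan2(b[1]-a[1],b[0]-a[0]))
(F,e1),(B,e2),P=railfit(s,100,158,385,425); print(F,B,e1,e2,railx(m,(F[1],F[0])))
h=ray(s,215+200/2.3,237/2.3,.173);h2=ray(s,215+432/2.3,236/2.3,.173);print(h,h2,np.linalg.norm(h-h2)); print('hung centre railx',railx((h+h2)/2),'gap y',((h+h2)[:2]/2-m)@ey)
```

```text
0.07526289577470185 -8.986417664046988e-05 0.05062609068719706 -0.050293272674800674
[0.05437397 0.69087894] [0.05243476 0.69903832] 0.0002801657934123175 0.00019300265271813584 -0.06513701466590796
[0.61643614 0.06880247 0.173     ] [0.69086339 0.06527274 0.173     ] 0.07451090644040691
hung centre railx -0.04052310737387493 gap y 0.031756211888776864
```

Request:
play_rows([
  [0.001, 0.012, 0.004, 0],
  [0.001, 0.0125, 0.004, 0],
  [0, 0, 0.004, 0],
  [0, 0, 0, 0],
  [0, 0, 0, 0],
])

```text
time: 27.78
tcp_pos: [0.6512, -0.0124, 0.2431]
orientation: [-0.0, 0.725, 0.689, 0.0]
wrist_force: [-0.8, 0.3, -4.2]
gripper_width: 0.0211
```

Run:
```python
from h import *
o=arm.observe(); print(o['tcp_pos'],yawy(o),railx(o['tcp_pos']),o['wrist_force'])
```

```text
[ 0.65123353 -0.01237751  0.24310907] -0.0511652230743205 -0.03888336385566984 [-0.75102581  0.27530474 -4.22819345]
```

Request:
play_rows([
  [0, -0.001, 0.007, 0],
  [0, 0, 0.007, 0],
  [0, 0, 0.007, 0],
  [0, 0, 0, 0],
])

```text
time: 28.28
tcp_pos: [0.6497, -0.0121, 0.221]
orientation: [-0.001, 0.725, 0.689, -0.001]
wrist_force: [0.6, -0.3, -5.3]
gripper_width: 0.0209
```

Run:
```python
from h import *
o=arm.observe(); print(o['tcp_pos'],yawy(o),railx(o['tcp_pos']),o['wrist_force'])
```

```text
[ 0.64972621 -0.01206709  0.22098545] -0.05092764075003711 -0.0404045682532773 [ 0.61949398 -0.32763269 -5.25469142]
```

Request:
play_rows([
  [0, 0.0003, 0.005, 0],
  [0, 0, 0.005, 0],
  [0, 0, 0.005, 0],
  [0, 0, 0.004, 0],
  [0, 0, 0, 0],
])

```text
time: 28.9
tcp_pos: [0.6504, -0.0122, 0.2025]
orientation: [-0.0, 0.725, 0.689, -0.0]
wrist_force: [-0.0, -0.8, -4.3]
gripper_width: 0.021
```

Request:
play_rows([
  [0, 0, 0.002, 0],
  [0, 0, 0.002, 0],
  [0, 0, 0.001, 0],
  [0, 0, 0, 0],
])

```text
time: 29.4
tcp_pos: [0.6505, -0.0122, 0.1991]
orientation: [-0.0, 0.725, 0.689, 0.0]
wrist_force: [-4.3, 0.6, 4.3]
gripper_width: 0.0209
```

Run:
```python
from h import *
o=arm.observe(); print(o['tcp_pos'],yawy(o),railx(o['tcp_pos']),o['wrist_force'],o['torque'])
```

```text
[ 0.65054451 -0.01223315  0.19913364] -0.050998552308138816 -0.03957885678252014 [-4.28420789  0.60106824  4.29311423] [0.02818195 1.02020864 0.01829967]
```

Request:
play_rows([
  [0, 0, 0.0015, 0],
  [0, 0, 0, 0],
  [0, 0, -0.002, 0],
])

```text
time: 29.78
tcp_pos: [0.6507, -0.0123, 0.1993]
orientation: [0.0, 0.725, 0.689, 0.001]
wrist_force: [-1.0, -0.3, -2.7]
gripper_width: 0.0215
```

Request:
play_rows([
  [0, 0, 0, 0],
  [0, 0, 0, 0],
  [0, 0, 0, 0],
  [0, 0, 0, 0],
], grip=0.05)

```text
time: 30.28
tcp_pos: [0.6511, -0.0123, 0.1986]
orientation: [0.0, 0.725, 0.689, 0.0]
wrist_force: [0.6, 0.1, 1.1]
gripper_width: 0.0484
```

Request:
play_rows([
  [0, 0, -0.02, 0],
  [0, 0, -0.05, 0],
  [0, 0, -0.03, 0],
  [0, 0, 0, 0],
  [0, 0, 0, 0],
])

```text
time: 30.9
tcp_pos: [0.6504, -0.0122, 0.2987]
orientation: [-0.0, 0.725, 0.689, 0.0]
wrist_force: [0.5, 0.5, 0.4]
gripper_width: 0.05
```

Run:
```python
from h import *
o=arm.observe(); print(o['tcp_pos'],yawy(o),o['time'])
s=snap('wrist','w14'); t=snap('top','t14');u=snap('scene','s14')
a=cv2.resize(t['image'][140:280,200:440],(400,233),interpolation=cv2.INTER_CUBIC);b=cv2.resize(u['image'][140:270,200:400],(400,260),interpolation=cv2.INTER_CUBIC)
cv2.imwrite('pics/z14.png',np.hstack([s['image'][:,220:460],np.vstack([a,b])[:400]]))
go([.424,-.319,.20],.09,n=8,o=o)
```

```text
[ 0.65041068 -0.01215087  0.29866857] -0.05089759230596882 30.9
rows [[-0.0397, -0.0263, 0.0123, -0.0176], [-0.0393, -0.027, 0.0123, -0.0176], [-0.0388, -0.0277, 0.0123, -0.0176], [-0.0383, -0.0284, 0.0123, -0.0176], [-0.0378, -0.029, 0.0123, -0.0176], [-0.0373, -0.0297, 0.0123, -0.0176], [-0.0367, -0.0304, 0.0123, -0.0176], [-0.0362, -0.031, 0.0123, -0.0176]] step mm 49.236938588777214 deg/row 1.0091046728358704
```

View pics/z14.png

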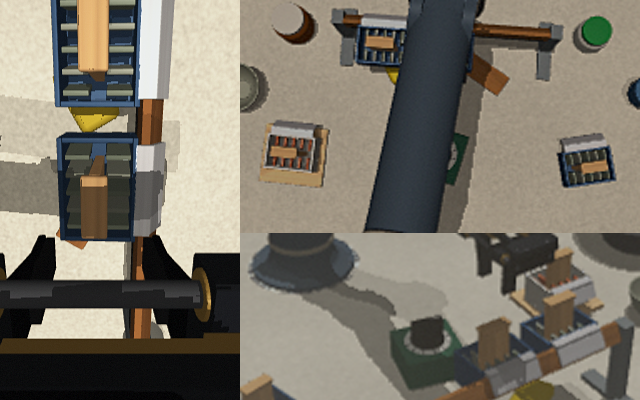

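Both blues hang flush in line on the rail, and the third is at top pixel (412,238). Going there.

Request:
play_rows([
  [-0.04, -0.0265, 0.01, -0.0175],
  [-0.039, -0.027, 0.012, -0.0175],
  [-0.039, -0.0275, 0.012, -0.0175],
  [-0.0385, -0.0285, 0.013, -0.0175],
  [-0.038, -0.029, 0.013, -0.0175],
], grip=0.06)

```text
time: 31.68
tcp_pos: [0.5076, -0.2056, 0.2375]
orientation: [-0.0, 0.694, 0.72, -0.0]
wrist_force: [-0.4, -1.2, -0.8]
gripper_width: 0.0599
```

Request:
play_rows([
  [-0.0375, -0.03, 0.013, -0.0175],
  [-0.0365, -0.0305, 0.013, -0.0175],
  [-0.036, -0.031, 0.013, -0.0175],
  [0, 0, 0, 0],
  [0, 0, 0, 0],
])

```text
time: 32.3
tcp_pos: [0.4237, -0.3188, 0.1991]
orientation: [-0.0, 0.675, 0.738, 0.0]
wrist_force: [0.5, 1.1, 0.4]
gripper_width: 0.0599
```

Run:
```python
from h import *
o=arm.observe(); print(o['tcp_pos'],yawy(o),o['time'])
s=snap('wrist','w15'); print(proj(s,[*o['tcp_pos'][:2],.11]))
```

```text
[ 0.42374169 -0.31884894  0.19910025] 0.0889184906891438 32.3
[318.81858965 203.91608011]
```

View pics/w15.png

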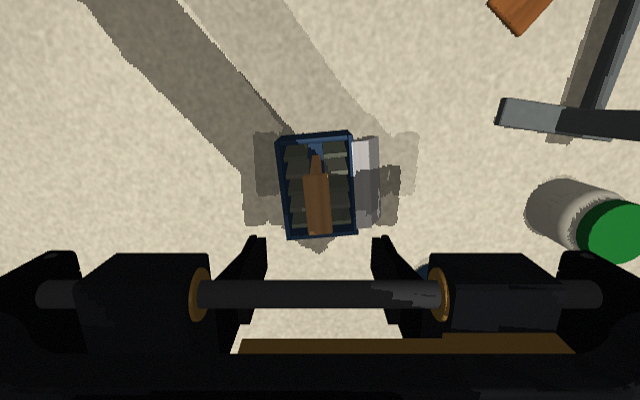

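Run:
```python
from h import *
s=ld('w15')
cv2.imwrite('pics/z15.png',cv2.resize(s['image'][120:260,260:400],None,fx=4,fy=4,interpolation=cv2.INTER_CUBIC))
# blue rim outline
P=[ray(s,u,v,.11)[:2] for u,v in((302,175),(329,172),(332,233),(307,236))]
print(np.array(P).round(4),np.mean(P,0)); d=(P[0]+P[1]-P[2]-P[3]); print('yaw',-np.arctan2(d[0],d[1]))
```

```text
[[ 0.4077 -0.2951]
 [ 0.4296 -0.2906]
 [ 0.4376 -0.3444]
 [ 0.416  -0.3492]] [ 0.42273882 -0.31984296]
yaw 0.14979343556501457
```

View pics/z15.png

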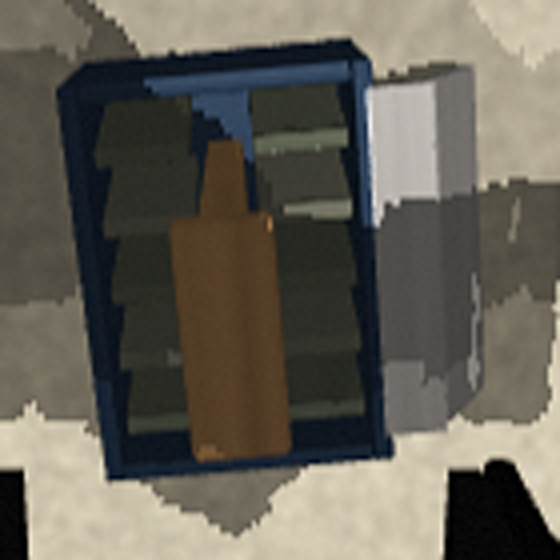

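Request:
play_rows([
  [-0.0005, -0.0005, 0.03, -0.03],
  [0, 0, 0.04, -0.03],
  [0, 0, 0.03, 0],
  [0, 0, 0.013, 0],
  [0, 0, 0, 0],
])

```text
time: 32.98
tcp_pos: [0.4236, -0.3192, 0.0862]
orientation: [-0.001, 0.652, 0.758, -0.0]
wrist_force: [0.4, 1.2, 0.2]
gripper_width: 0.0603
```

Request:
play_rows([
  [0, 0, 0, 0],
  [0, 0, 0, 0],
  [0, 0, 0, 0],
  [0, 0, 0, 0],
  [0, 0, 0, 0],
], grip=0)

```text
time: 33.6
tcp_pos: [0.423, -0.3199, 0.0867]
orientation: [-0.0, 0.652, 0.758, 0.0]
wrist_force: [-0.7, 0.9, 1.5]
gripper_width: 0.0212
```

Request:
play_rows([
  [0, 0, 0, 0],
  [0, 0, 0, 0],
])

```text
time: 33.85
tcp_pos: [0.423, -0.3199, 0.0866]
orientation: [-0.0, 0.653, 0.758, 0.0]
wrist_force: [-0.9, 0.6, 3.2]
gripper_width: 0.021
```

Run:
```python
from h import *
o=arm.observe(); print(o['tcp_pos'],yawy(o),o['wrist_force'])
go([.618,-.140,.255],-.051,n=7,p0=[*o['tcp_pos'][:2],.255])
```

```text
[ 0.42303119 -0.31988133  0.08662578] 0.14886824558550718 [-0.87028912  0.56324923  3.16957313]
rows [[0.0213, 0.0314, -0.0, 0.0286], [0.0222, 0.0307, -0.0, 0.0286], [0.023, 0.0301, -0.0, 0.0286], [0.0239, 0.0294, -0.0, 0.0286], [0.0247, 0.0287, -0.0, 0.0286], [0.0255, 0.028, -0.0, 0.0286], [0.0263, 0.0273, -0.0, 0.0286]] step mm 37.89624102097759 deg/row -1.6359438472476853
```

Request:
play_rows([
  [0, 0, -0.02, 0],
  [0, 0, -0.045, 0],
  [0, 0, -0.055, 0],
  [0, 0, -0.045, 0],
  [0, 0, -0.005, 0],
])

```text
time: 34.48
tcp_pos: [0.4241, -0.3209, 0.2584]
orientation: [0.003, 0.652, 0.758, 0.001]
wrist_force: [0.7, -0.8, -5.6]
gripper_width: 0.0208
```

Request:
play_rows([
  [0.0215, 0.0315, 0, 0.0285],
  [0.022, 0.0305, 0, 0.0285],
  [0.023, 0.03, 0, 0.0285],
  [0.024, 0.0295, 0, 0.0285],
  [0.0245, 0.0285, 0, 0.0285],
])

```text
time: 35.1
tcp_pos: [0.5612, -0.1897, 0.2529]
orientation: [-0.003, 0.705, 0.709, -0.002]
wrist_force: [0.1, -0.0, -4.7]
gripper_width: 0.0212
```

Request:
play_rows([
  [0.0255, 0.028, 0, 0.0285],
  [0.0265, 0.0275, 0, 0.0285],
  [0, 0, 0, 0],
  [0, 0, 0, 0],
])

```text
time: 35.6
tcp_pos: [0.6163, -0.1399, 0.2534]
orientation: [-0.002, 0.725, 0.689, -0.002]
wrist_force: [-0.9, -1.2, -5.7]
gripper_width: 0.0211
```

Run:
```python
from h import *
o=arm.observe(); print(o['tcp_pos'],yawy(o),railx(o['tcp_pos']),o['wrist_force'],o['gripper_width'])
s=snap('wrist','w16')
cv2.imwrite('pics/z16.png',cv2.resize(s['image'][0:260,215:455],None,fx=2.3,fy=2.3,interpolation=cv2.INTER_CUBIC))
```

```text
[ 0.61626333 -0.13987912  0.25341022] -0.05047893833197866 -0.0673012381065829 [-0.90853112 -1.22985776 -5.65858168] 0.021057853635370893
```

View pics/z16.png

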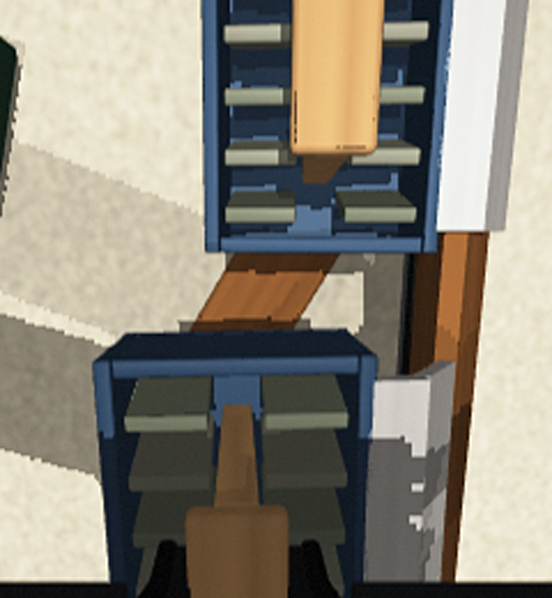

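Run:
```python
from h import *
s=ld('w16'); ex=np.array([.9987,-.0511]); ey=np.array([.0511,.9987]); o=arm.observe()
a=ray(s,256.3,156.5,.2268);b=ray(s,379.3,156,.2268); m=(a+b)[:2]/2; tcp=o['tcp_pos'][:2]
print(np.linalg.norm(a-b),(m-tcp)@ex,(m-tcp)@ey, np.arctan2(b[1]-a[1],b[0]-a[0]))
(F,e1),(B,e2),P=railfit(s,108,150,385,430); print(F,B,e1,e2,railx(m,(F[1],F[0])),railx(m))
h=ray(s,215+206/2.3,250/2.3,.173);h2=ray(s,215+437/2.3,248/2.3,.173);print('hung railx',railx((h+h2)/2),'gap y',((h+h2)[:2]/2-m)@ey)
```

```text
0.0750263349323178 -0.0007902363764229054 0.051469155507705325 -0.04576571579480211
[0.04696404 0.69082687] [0.05189341 0.69922642] 0.00020690204365861727 0.00019769912837200705 -0.06845414049624059 -0.06805866328465357
hung railx -0.040874893337585115 gap y 0.027307647624703075
```

Request:
play_rows([
  [0, 0.013, 0.004, 0],
  [0, 0.0135, 0.004, 0],
  [0, 0, 0.004, 0],
  [0, 0, 0, 0],
  [0, 0, 0, 0],
])

```text
time: 36.28
tcp_pos: [0.6444, -0.1414, 0.2446]
orientation: [0.0, 0.725, 0.689, 0.0]
wrist_force: [0.3, 0.3, -5.6]
gripper_width: 0.0209
```

Run:
```python
from h import *
o=arm.observe(); print(o['tcp_pos'],yawy(o),railx(o['tcp_pos']),o['wrist_force'])
```

```text
[ 0.64436895 -0.14135661  0.24462022] -0.05058820773237837 -0.0391567552871133 [ 0.29423454  0.26811926 -5.56509464]
```

Request:
play_rows([
  [0, -0.0008, 0.007, 0],
  [0, 0, 0.007, 0],
  [0, 0, 0.007, 0],
  [0, 0, 0, 0],
])

```text
time: 36.78
tcp_pos: [0.6431, -0.1409, 0.2225]
orientation: [-0.001, 0.725, 0.689, -0.001]
wrist_force: [0.8, 0.0, -5.0]
gripper_width: 0.0213
```

Run:
```python
from h import *
o=arm.observe(); print(o['tcp_pos'],yawy(o),railx(o['tcp_pos']),o['wrist_force'])
```

```text
[ 0.64305169 -0.14094814  0.22248953] -0.050470034146544156 -0.04049315244022343 [ 0.8104009   0.04728581 -5.0198812 ]
```

Request:
play_rows([
  [0, 0.0003, 0.005, 0],
  [0, 0, 0.005, 0],
  [0, 0, 0.005, 0],
  [0, 0, 0.005, 0],
  [0, 0, 0, 0],
])

```text
time: 37.4
tcp_pos: [0.6435, -0.141, 0.2029]
orientation: [-0.001, 0.725, 0.689, -0.0]
wrist_force: [0.3, -0.4, -5.2]
gripper_width: 0.0212
```

Request:
play_rows([
  [0, 0, 0.002, 0],
  [0, 0, 0.002, 0],
  [0, 0, 0.001, 0],
  [0, 0, 0, 0],
])

```text
time: 37.9
tcp_pos: [0.6439, -0.1413, 0.1996]
orientation: [-0.0, 0.725, 0.689, 0.0]
wrist_force: [-4.1, 1.5, 3.9]
gripper_width: 0.021
```

Run:
```python
from h import *
o=arm.observe(); print(o['tcp_pos'],yawy(o),railx(o['tcp_pos']),o['wrist_force'],o['torque'])
```

```text
[ 0.64385256 -0.14127154  0.19958068] -0.05053412555516663 -0.03967681624286079 [-4.06306509  1.53995636  3.92467755] [ 0.16271566  0.86070192 -0.00179963]
```

Home at underside 0.113. Press lightly, release and rise.

Request:
play_rows([
  [0, 0, 0.0015, 0],
  [0, 0, 0, 0],
  [0, 0, -0.002, 0],
])

```text
time: 38.28
tcp_pos: [0.644, -0.1413, 0.1997]
orientation: [0.0, 0.725, 0.689, 0.0]
wrist_force: [-1.9, 1.4, -3.5]
gripper_width: 0.021
```

Request:
play_rows([
  [0, 0, 0, 0],
  [0, 0, 0, 0],
  [0, 0, 0, 0],
  [0, 0, 0, 0],
], grip=0.05)

```text
time: 38.78
tcp_pos: [0.6443, -0.1414, 0.1991]
orientation: [0.0, 0.725, 0.689, 0.0]
wrist_force: [0.1, -0.8, 0.1]
gripper_width: 0.0476
```

Request:
play_rows([
  [0, 0, -0.02, 0],
  [0, 0, -0.05, 0],
  [0, 0, -0.03, 0],
  [0, 0, 0, 0],
  [0, 0, 0, 0],
])

```text
time: 39.4
tcp_pos: [0.6437, -0.1411, 0.2992]
orientation: [-0.0, 0.725, 0.689, 0.0]
wrist_force: [-0.3, -0.5, 0.7]
gripper_width: 0.0498
```

Run:
```python
from h import *
o=arm.observe(); print(o['tcp_pos'],yawy(o),o['time'],o['q'].round(2))
go([.445,-.03,.30],-.05,n=5)
```

```text
[ 0.643691   -0.1411078   0.29917618] -0.05042627656996804 39.4 [-0.27  0.43  0.61  1.5  -0.25  1.29  0.32]
rows [[0.0202, -0.0408, -0.0002, -0.0001], [0.0202, -0.0408, -0.0002, -0.0001], [0.0202, -0.0408, -0.0002, -0.0001], [0.0202, -0.0408, -0.0002, -0.0001], [0.0202, -0.0408, -0.0002, -0.0001]] step mm 45.529655470876136 deg/row 0.004884769672894233
```

Request:
play_rows([
  [0.018, -0.041, 0, 0],
  [0.018, -0.041, 0, 0],
  [0.018, -0.041, 0, 0],
  [0.018, -0.041, 0, 0],
  [0.018, -0.041, 0, 0],
])

```text
time: 40.02
tcp_pos: [0.4416, -0.0402, 0.2979]
orientation: [-0.001, 0.725, 0.689, -0.001]
wrist_force: [-0.3, 0.1, -0.5]
gripper_width: 0.0496
```

Request:
play_rows([
  [0, 0, 0, 0],
  [0, 0, 0, 0],
])

```text
time: 40.28
tcp_pos: [0.444, -0.0412, 0.2988]
orientation: [0.0, 0.725, 0.689, -0.0]
wrist_force: [1.1, 0.6, -0.4]
gripper_width: 0.0498
```

Run:
```python
from h import *
o=arm.observe(); print(o['tcp_pos'],yawy(o),o['time'])
s=snap('wrist','w17'); t=snap('top','t17');u=snap('scene','s17')
cv2.imwrite('pics/z17.png',cv2.resize(t['image'][140:280,200:440],None,fx=3.3,fy=3.3,interpolation=cv2.INTER_CUBIC))
cv2.imwrite('pics/z18.png',cv2.resize(u['image'][120:300,220:460],None,fx=3.3,fy=3.3,interpolation=cv2.INTER_CUBIC))
```

```text
[ 0.44395712 -0.04116177  0.29884216] -0.05049701032063584 40.275
```

View pics/w17.png

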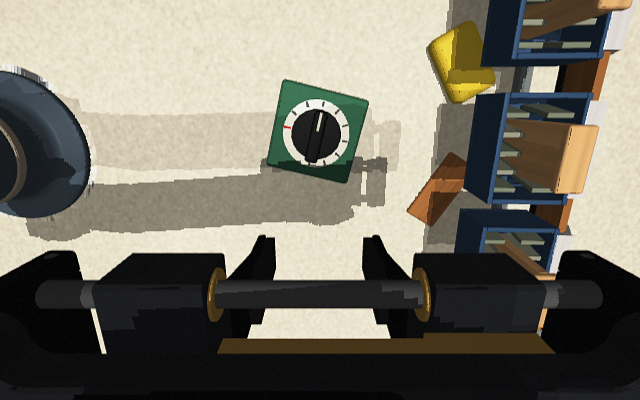

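View pics/z17.png

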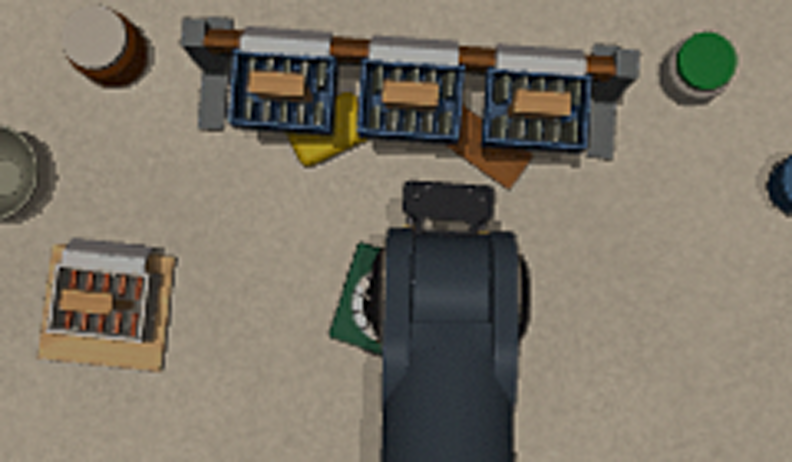

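View pics/z18.png

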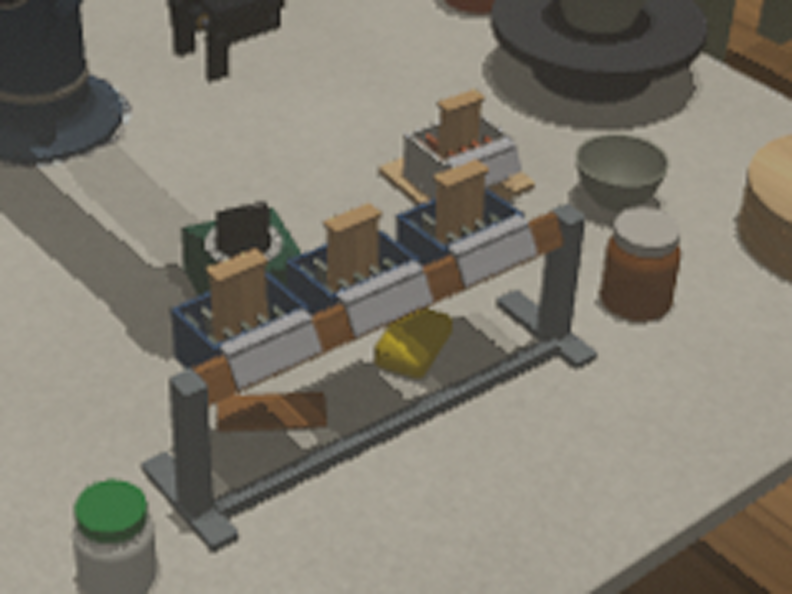

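Run:
```python
from h import *
s=ld('w17')
cv2.imwrite('pics/z19.png',cv2.resize(s['image'][70:195,255:385],None,fx=4.5,fy=4.5,interpolation=cv2.INTER_CUBIC))
hsv=cv2.cvtColor(s['image'],cv2.COLOR_BGR2HSV)
m=((hsv[...,0]>55)&(hsv[...,0]<90)&(hsv[...,1]>70)).astype('uint8'); m[:,:255]=0;m[:,385:]=0;m[:70]=0;m[195:]=0
cn,_=cv2.findContours(m,0,1); cn=max(cn,key=cv2.contourArea)
P=np.array([ray(s,*p[0],.06)[:2] for p in cn]); r=cv2.minAreaRect((P*1000).astype('float32')); print(r)
w=((hsv[...,1]<40)&(hsv[...,2]>170)).astype('uint8')*cv2.fillPoly(np.zeros_like(m),[cn],1)
print(w.sum())
t=ld('t17'); print('white',ray(t,226.1,231.5,.122))
```

```text
((442.4327087402344, 3.9900283813476562), (107.8272476196289, 108.32833099365234), 73.39834594726562)
1392
white [0.43660679 0.31762216 0.122     ]
```

View pics/z19.png

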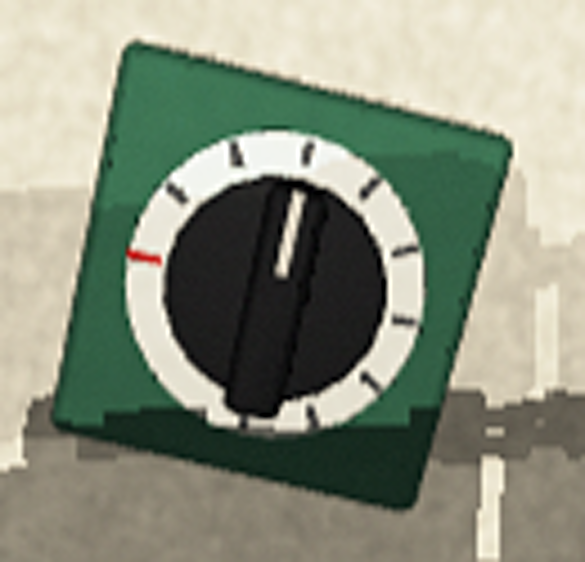

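Run:
```python
from h import *
go([.4424,.004,.15],-.28,n=4)
```

```text
rows [[0.0113, -0.0011, 0.0372, 0.0571], [0.0113, -0.0017, 0.0372, 0.0571], [0.0111, -0.0024, 0.0372, 0.0571], [0.011, -0.003, 0.0372, 0.0571]] step mm 38.89798340925824 deg/row -3.2688943356331888
```

Request:
play_rows([
  [0.0115, -0.001, 0.037, 0.057],
  [0.0115, -0.0015, 0.037, 0.057],
  [0.011, -0.0025, 0.037, 0.057],
  [0.011, -0.003, 0.037, 0.057],
  [0, 0, 0, 0],
])

```text
time: 41.05
tcp_pos: [0.4403, 0.0046, 0.1488]
orientation: [-0.001, 0.798, 0.603, -0.003]
wrist_force: [-0.3, 0.1, 0.0]
gripper_width: 0.0501
```

Run:
```python
from h import *
o=arm.observe(); print(o['tcp_pos'],yawy(o),o['q'].round(2))
go([.4424,.004,.074],-.28,n=3)
s=snap('wrist','w18'); print(proj(s,[*o['tcp_pos'][:2],.106]))
```

```text
[0.44031009 0.00459124 0.14881907] -0.27745200240642603 [-0.59  0.19  0.55  2.17 -0.13  0.82 -0.24]
rows [[0.0, 0.0007, 0.0249, 0.0008], [0.0, 0.0007, 0.0249, 0.0008], [0.0, 0.0007, 0.0249, 0.0008]] step mm 24.950197212535315 deg/row -0.04866316944042342
[318.99170754 223.64163869]
```

View pics/w18.png

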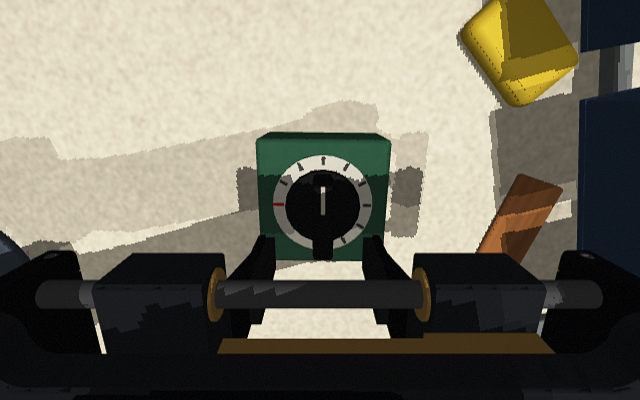

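The bar at (323,180–260) is aligned with the tool and about 2 mm off along tool y. Descending.

Request:
play_rows([
  [0, 0.001, 0.025, 0],
  [0, 0.001, 0.025, 0],
  [0, 0, 0.024, 0],
  [0, 0, 0, 0],
  [0, 0, 0, 0],
])

```text
time: 41.72
tcp_pos: [0.4453, 0.0039, 0.0785]
orientation: [0.001, 0.799, 0.602, 0.001]
wrist_force: [-0.9, 0.0, 0.7]
gripper_width: 0.0499
```

Request:
play_rows([
  [0, 0, 0, 0],
  [0, 0, 0, 0],
  [0, 0, 0, 0],
  [0, 0, 0, 0],
  [0, 0, 0, 0],
], grip=0, newtons=30)

```text
time: 42.35
tcp_pos: [0.443, 0.0045, 0.077]
orientation: [-0.001, 0.798, 0.602, -0.001]
wrist_force: [-2.7, 0.8, 3.2]
gripper_width: 0.0151
```

Run:
```python
from h import *
o=arm.observe(); print(o['tcp_pos'],yawy(o),o['wrist_force'],o['torque'],o['gripper_width'])
```

```text
[0.44303752 0.00450137 0.07701484] -0.2783479252467157 [-2.70390903  0.84111551  3.18492254] [ 0.07266781  0.58739476 -0.01128105] 0.015120810288811569
```

Request:
play_rows([
  [0, 0, 0, -0.15],
  [0, 0, 0, -0.17],
  [0, 0, 0, -0.17],
  [0, 0, 0, -0.17],
  [0, 0, 0, -0.17],
])

```text
time: 42.98
tcp_pos: [0.4423, 0.0044, 0.077]
orientation: [-0.002, 0.485, 0.874, -0.001]
wrist_force: [-4.2, 1.0, 5.4]
gripper_width: 0.0148
```

Request:
play_rows([
  [0, 0, 0, -0.17],
  [0, 0, 0, -0.17],
  [0, 0, 0, -0.17],
  [0, 0, 0, -0.17],
  [0, 0, 0, 0],
])

```text
time: 43.6
tcp_pos: [0.4419, 0.004, 0.077]
orientation: [-0.002, 0.168, 0.986, -0.0]
wrist_force: [-5.7, -0.1, 7.4]
gripper_width: 0.0147
```

Run:
```python
from h import *
o=arm.observe(); print(o['tcp_pos'],yawy(o),o['wrist_force'],o['torque'],o['gripper_width'],o['q'].round(2))
```

```text
[0.44190348 0.00396537 0.07697457] 1.2322895082650431 [-5.66438886 -0.13098107  7.44352261] [-0.02979368  1.00658673  0.07591446] 0.014688080700913753 [-0.22  0.3   0.13  2.21 -0.07  0.64  1.19]
```

Request:
play_rows([
  [0, 0, 0, -0.04],
  [0, 0, 0, -0.04],
  [0, 0, 0, 0],
])

```text
time: 43.98
tcp_pos: [0.4419, 0.0039, 0.077]
orientation: [-0.002, 0.131, 0.991, 0.0]
wrist_force: [-5.0, -0.1, 6.7]
gripper_width: 0.0149
```

Run:
```python
from h import *
o=arm.observe(); print(yawy(o),o['wrist_force'],o['torque'],o['gripper_width'])
snap('wrist','w19')
```

```text
1.3077935042747997 [-5.01425928 -0.07126766  6.69016402] [-0.04077553  1.10785886 -0.69724032] 0.014885652651541686
```

View pics/w19.png

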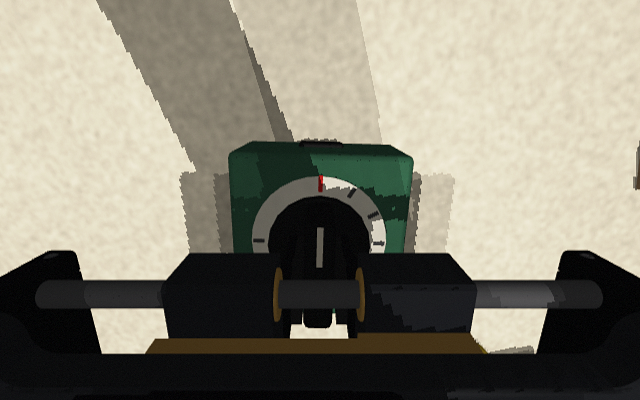

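Request:
play_rows([
  [0, 0, 0, 0.15],
  [0, 0, 0, 0.17],
  [0, 0, 0, 0.17],
  [0, 0, 0, 0.17],
  [0, 0, 0, 0.17],
])

```text
time: 44.65
tcp_pos: [0.4423, 0.0044, 0.077]
orientation: [-0.001, 0.52, 0.854, -0.001]
wrist_force: [-4.3, 1.6, 4.9]
gripper_width: 0.015
```

Request:
play_rows([
  [0, 0, 0, 0.17],
  [0, 0, 0, 0.17],
  [0, 0, 0, 0.17],
  [0, 0, 0, 0.17],
  [0, 0, 0, 0.08],
])

```text
time: 45.28
tcp_pos: [0.4431, 0.0045, 0.077]
orientation: [-0.001, 0.799, 0.601, -0.001]
wrist_force: [-2.6, 1.3, 3.5]
gripper_width: 0.0147
```

Request:
play_rows([
  [0, 0, 0, 0],
  [0, 0, 0, 0],
  [0, 0, 0, 0],
])

```text
time: 45.65
tcp_pos: [0.443, 0.0045, 0.077]
orientation: [-0.001, 0.798, 0.603, -0.0]
wrist_force: [-3.5, 1.2, 5.6]
gripper_width: 0.0148
```

Run:
```python
from h import *
o=arm.observe(); print(o['tcp_pos'],yawy(o),o['wrist_force'],o['torque'],o['gripper_width'])
snap('wrist','w20')
```

```text
[0.4430374  0.0044927  0.07699882] -0.27675769759349544 [-3.48261202  1.21272619  5.55558824] [ 0.19662134  0.77353699 -0.00975833] 0.014755839486534923
```

View pics/w20.png

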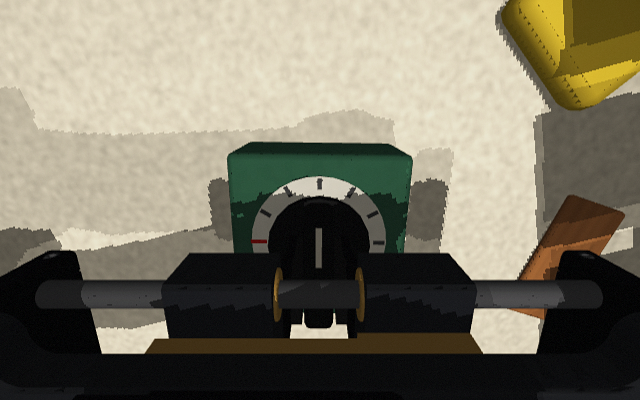

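Red mark is at (259,241), and the pointer is on the third mark at (319,184). Release and back off.

Request:
play_rows([
  [0, 0, 0, 0],
  [0, 0, 0, 0],
  [0, 0, 0, 0],
  [0, 0, 0, 0],
  [0, 0, 0, 0],
], grip=0.05)

```text
time: 46.32
tcp_pos: [0.4438, 0.0043, 0.077]
orientation: [0.0, 0.798, 0.602, 0.0]
wrist_force: [-0.4, -0.1, 0.4]
gripper_width: 0.0485
```

Request:
play_rows([
  [0, 0, -0.02, 0],
  [0, 0, -0.05, 0],
  [0, 0, -0.05, 0],
  [-0.02, 0, -0.05, 0],
  [-0.03, 0, -0.04, 0],
])

```text
time: 46.95
tcp_pos: [0.4303, -0.0439, 0.2891]
orientation: [0.0, 0.798, 0.603, 0.001]
wrist_force: [-0.2, -0.0, -0.1]
gripper_width: 0.0503
```

Request:
play_rows([
  [-0.03, 0, 0, 0],
  [0, 0, 0, 0],
  [0, 0, 0, 0],
  [0, 0, 0, 0],
])

```text
time: 47.45
tcp_pos: [0.4218, -0.0717, 0.2866]
orientation: [-0.0, 0.798, 0.603, -0.0]
wrist_force: [-0.3, -0.1, -0.2]
gripper_width: 0.05
```

Run:
```python
from h import *
o=arm.observe(); print(o['tcp_pos'],yawy(o),o['wrist_force'],o['time'])
s=snap('wrist','w21');t=snap('top','t21');u=snap('scene','s21')
cv2.imwrite('pics/z21.png',cv2.resize(t['image'][140:280,200:440],None,fx=3.3,fy=3.3,interpolation=cv2.INTER_CUBIC))
cv2.imwrite('pics/z22.png',cv2.resize(u['image'][120:300,220:460],None,fx=3.3,fy=3.3,interpolation=cv2.INTER_CUBIC))
```

```text
[ 0.42176599 -0.07174686  0.28656618] -0.27677568087161836 [-0.3036072  -0.11779464 -0.17907897] 47.45
```

View pics/w21.png

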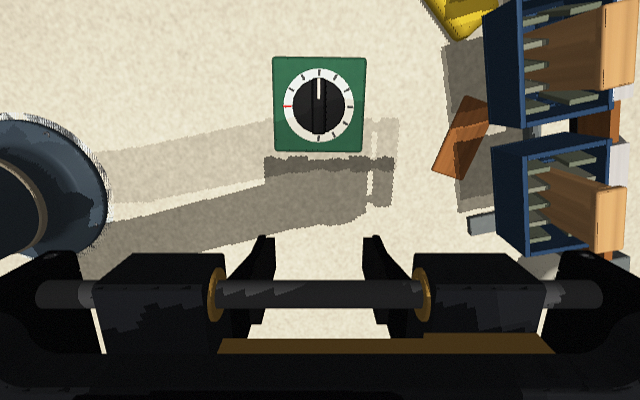

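View pics/z21.png

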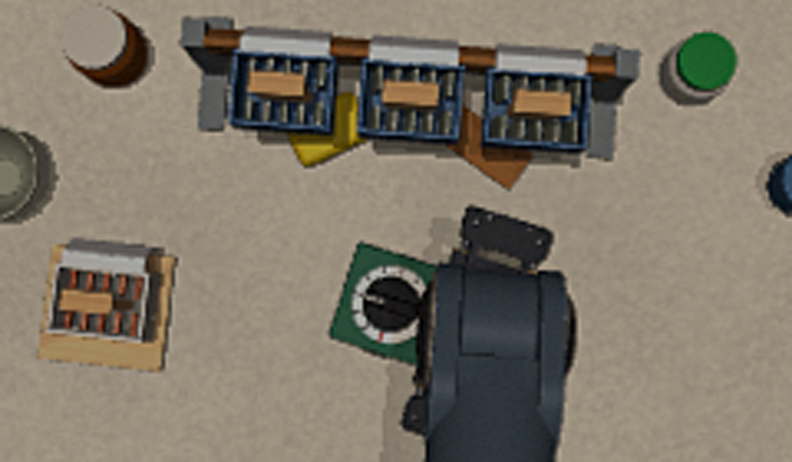

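View pics/z22.png

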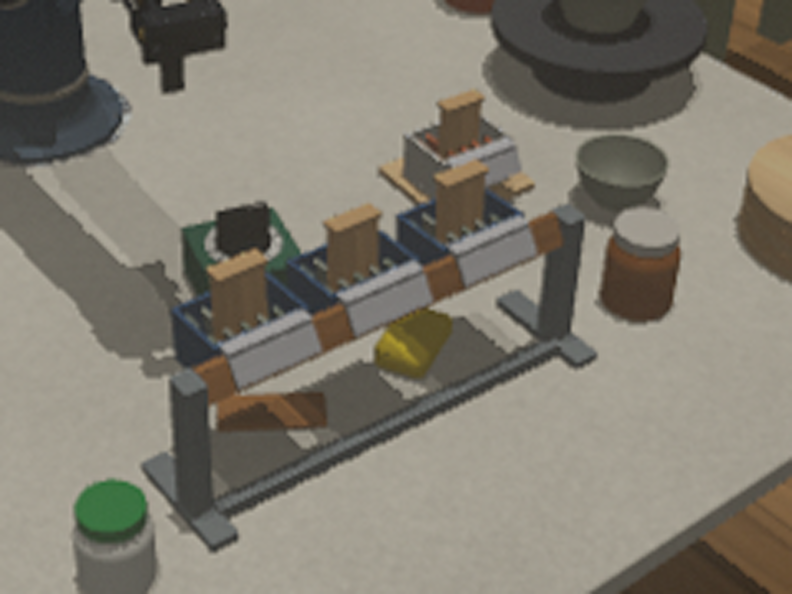

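The pointer sits at the third mark (319,90), all three blues are in line, and the white is on the board. One last numeric check by triangulating the flanges from top and scene views.

Run:
```python
from h import *
def cents(f,roi):
    s=ld(f); h=cv2.cvtColor(s['image'],cv2.COLOR_BGR2HSV); m=((h[...,0]>12)&(h[...,0]<19)&(h[...,1]>80)&(h[...,2]>148)).astype('uint8')
    k=np.zeros_like(m); x0,y0,x1,y1=roi; k[y0:y1,x0:x1]=1; n,l,st,c=cv2.connectedComponentsWithStats(m*k)
    return s,[(c[i].round(1),st[i,4]) for i in range(1,n) if st[i,4]>30]
s,c=cents('t21',(262,150,385,185))
for p,a in c:
    q=ray(s,*p,.223); print(p,a,q.round(4),'railx',railx(q).round(4))
s,c=cents('t21',(215,225,240,238)); print([(p,a,ray(s,*p,.122).round(3)) for p,a in c])
```

```text
[283.5 164.9] 97 [0.6529 0.1176 0.223 ] railx -0.0438
[324.  167.8] 97 [ 0.6465 -0.012   0.223 ] railx -0.0436
[364.1 170.7] 97 [ 0.64   -0.1396  0.223 ] railx -0.0436
[(array([225.6, 231.1]), np.int32(83), array([0.438, 0.319, 0.122]))]
```

All three blues sit exactly as the white caddy did when it was locked (-43.6 mm against about -43.5). Handing in.

Run:
```python
from h import *
print(workorder.close_job()); print(arm.observe()['time'])
```

```text
the job is handed in; nothing more can be done
None
the job is handed in; nothing more can be done
```

The job is finished and handed in at about 47.5 s of the 210 s allowed; no verdict came back. The white caddy stands on the board, all three blue caddies hang locked on the cleat, and the timer went back to its stop, then three clicks clockwise.

**Last checks**
- **Blue caddies:** each met upward contact at an underside height of about 113 mm, which is home. In the last top view all three flanges lie 43.6–43.8 mm in front of the rail face, as the white one did while it hung there. That is about 4 mm more than the nominal 39.5 mm; I take it as a slight forward lean, about 0.04 rad, but did not measure the angle.
- **White caddy:** its flange is about 7 mm from the board's centre. It looked upright by eye only.
- **Timer:** the pointer was on the red mark at the stop, where the torque rose to 0.7 N m. After release it sat on the third mark.
- **Arm and bystanders:** the gripper was clear of everything with no force at the end. No bystander visible in the final views had shifted.

**What differed from the plan**
- **Grip:** the fingers could not get under the handle flange, because the opening stopped at 21 mm. I gripped all the caddies on the flange itself, and none slipped.
- **Tilt:** the moves cannot tilt the tool, so I lowered the blue caddies straight onto the cleat.

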